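# Build up the rotating stage of a thin-film coater on its spindle

### The job

Build up the coater's stage on the upright spindle: first the tall ceramic bush, then the aluminium platen with its hub upward, then the flat ceramic washer, each threaded down the post until it is fully home on what is below it; then start the knurled nut on the spindle's thread and turn it clockwise until it stops tight against the washer. Lower the two ceramic parts all the way rather than letting them drop, since they chip, and leave everything else on the bench where it is.

Things in the scene. Friction and masses are not known exactly. Their poses are not given: they have to be found in the camera images.
- spindle: Rotary feedthrough fixed on the bench: black foot and bolted steel flange 151 mm in diameter, top 30 mm above the bench; on it a boss 68 mm in diameter, top at 40 mm; from it rises a polished post 38 mm in diameter, plain up to 109 mm, threaded (38 mm over the crests) from 113 to 131 mm, with a tapered nose (30 to 22 mm) up to 134 mm. Origin: on the axis at bench level; z up.
- spindle_seat (a point): On the post's axis at the top face of the boss (40 mm above the bench), where the underside of the first ring rests when home.
- spindle_tip (a point): On the post's axis at its very top (134 mm above the bench). Thread below it: right hand, three starts, 24 mm down per clockwise turn (seen from above), self-locking. Set down level at any angle, the nut rests with its underside 5 to 12 mm above its home on the washer (home: 112 mm above the bench) and needs 1.3 to 3.5 rad of clockwise turning to get there.
- bush: Tall insulating bush, a grooved off-white ceramic ring: outside diameter 60 mm, bore 42 mm, 50 mm high, about 0.28 kg. Stands upright on the bench. Origin: centre of its underside; z is its axis, up.
- platen: Substrate platen, a bare aluminium disc 140 mm in diameter and 5 mm thick with a raised central hub 60 mm in diameter; 14 mm high over all, so 9 mm of hub stands above the disc; bore 42 mm right through; about 0.24 kg. Lies hub up. Origin: centre of its underside; z is its axis, up.
- washer: Flat insulating washer, an off-white ceramic ring: outside diameter 60 mm, bore 42 mm, only 8 mm high, about 0.05 kg. Lies flat. Origin: centre of its underside; z is its axis, up.
- nut: Knurled steel ring nut: outside diameter 60 mm, 30 mm high, bore open at both ends (40 mm, 33 mm across its thread), about 0.32 kg. Lies flat on the bench. Origin: centre of its underside; z is its axis, up. It turns freely on the thread until it meets the washer, then, after some 0.3 rad of slack, stiffens and stops; half a newton metre makes it tight. Let go cocked on the thread start it can cross-thread.
- wrench: Bystander: open-ended steel spanner 180 mm long, lying flat along its x axis, up to 38 mm wide and 8 mm high. Origin: middle of its underside.
- screwdriver: Bystander: black-handled screwdriver 200 mm long lying along its x axis, 26 mm thick. Origin: below its middle, on the bench.
- viewport: Bystander: steel window flange 114 mm in diameter, 24 mm high, lying flat. Origin: centre of its underside.
- blank: Bystander: small blank steel flange, no bore, 75 mm in diameter, 12 mm high. Origin: centre of its underside.
- bottle: Bystander: white solvent bottle 64 mm in diameter, 155 mm high, standing. Origin: centre of its underside; z up.
- gauge: Bystander: vacuum gauge head 62 mm in diameter, 122 mm high, grey body with a blue top, standing on its flange. Origin: centre of its underside; z up.
- nipple: Bystander: steel pipe nipple with a flange at each end, 55 mm in diameter, 85 mm high, standing. Origin: centre of its underside; z up.
- jar: Bystander: amber glass grease jar with a black lid, 68 mm in diameter, 72 mm high. Origin: centre of its underside; z up.
Not all that is in view belongs to the job. Several things look just like the nut: the one meant starts farthest to the robot's right. There is more than one size of the platen; the job needs the smaller.

How it is judged (in metres and radians):
On the way, in this order (a step that is already met when the one before it is completed fails the run):
1. the tall bush is home on the boss, let go (horizontal distance between bush and spindle_seat below 0.004 m and z of bush in the frame of spindle_seat between -0.0015 and 0.0015 m and angle between bush's own z axis and vertical below 0.03 rad and not (contact force between the fingers and bush above 0.3 N)), for 0.2 s.
2. the platen is home on the bush, hub up, let go (horizontal distance between each of bush, platen and spindle_seat below 0.004 m and z of bush in the frame of spindle_seat between -0.0015 and 0.0015 m and angle between each of bush, platen's own z axis and vertical below 0.03 rad and z of platen in the frame of spindle_seat between 0.0485 and 0.0515 m and not (contact force between the fingers and platen above 0.3 N)), for 0.2 s.
3. the washer is home on the platen's hub, let go (horizontal distance between each of bush, platen, washer and spindle_seat below 0.004 m and z of bush in the frame of spindle_seat between -0.0015 and 0.0015 m and angle between each of bush, platen, washer's own z axis and vertical below 0.03 rad and z of platen in the frame of spindle_seat between 0.0485 and 0.0515 m and z of washer in the frame of spindle_seat between 0.0625 and 0.0655 m and not (contact force between the fingers and washer above 0.3 N)), for 0.2 s.
4. the nut is screwed down and tight on the washer (horizontal distance between nut and spindle_seat below 0.004 m and z of nut in the frame of spindle_seat between 0.0705 and 0.0735 m and angle between nut's own z axis and vertical below 0.03 rad and contact force between nut and washer above 8 N), for 0.2 s.
At the end, for the whole second after the job is handed in: Bush, platen (hub up), washer and nut sit at rest in this order on the spindle: undersides 0, 50, 64 and 72 mm above the boss within 1.5 mm, within 4 mm of the axis, level within 0.03 rad; untouched, the nut still presses on the washer with over 8 N (all of step 4 and horizontal distance between each of bush, platen, washer and spindle_seat below 0.004 m and z of bush in the frame of spindle_seat between -0.0015 and 0.0015 m and angle between each of bush, platen, washer's own z axis and vertical below 0.03 rad and z of platen in the frame of spindle_seat between 0.0485 and 0.0515 m and z of washer in the frame of spindle_seat between 0.0625 and 0.0655 m and linear speed of each of bush, platen, washer, nut below 0.02 m/s).
It fails at once if a bystander is pushed more than 30 mm from its place (distance of any of wrench, screwdriver, viewport, blank, bottle, gauge, nipple, jar from where it was at the start of the episode above 0.03 m).
It fails at once if the bottle, gauge, nipple or jar is tipped (angle between any of bottle, gauge, nipple, jar's own z axis and vertical above 0.35 rad).
It fails at once if a ceramic part is dropped (falls free for more than about 20 mm) ((linear speed of bush above 0.65 m/s and not (contact force between the fingers and bush above 0.3 N)) or (linear speed of washer above 0.65 m/s and not (contact force between the fingers and washer above 0.3 N))).
It also fails if it takes over 72 s, if anything falls off the work surface, if the arm or the gripper's body presses on something with over 40 N, if the wrist force passes 120 N, or if a joint passes its speed limit or range.

### The arm

A 6-joint arm with a two-finger parallel gripper is mounted at the origin on the work surface. World frame = base frame: x ahead of the robot, y to its left, z up, the work surface at z = 0. Lengths are in mm, angles in degrees, forces in N, time in s.
With the tool pointing down it reaches from about 300 to 850 mm from the base axis. Payload 4.2 kg.
Tool frame: the origin (TCP) lies at the very end of the fingers, on their centre line; the grasp point (between the pads) lies 19 mm behind it (env.grasp_offset is the distance from the TCP to the grasp point, in mm); z points along the fingers, y is the line along which they close (so a half turn about z gives the same grasp; the last joint's range is limited). The gripper opens to 91 mm and grips with 3 to 60 N. Pads are 32 mm wide; open, the fingers measure 118 mm over their backs; the gripper's body (76 mm by 178 mm) begins 60 mm behind the grasp point.
Start: joints at [-68.64, 18.312, 89.639, -0, 72.044, -1.146], TCP at [220.101, -531.224, 213.976] pointing down, gripper open.
Joint ranges: [-177.97, 177.97], [-48.28, 115.42], [12.27, 149.76], [-77.06, 257.06], [2.81, 150.46], [-146.56, 146.56]. Speed limits (degrees/s): [147.25, 147.25, 180, 180, 180, 180].

### API

Orientations are given as [roll, pitch, yaw] about the fixed x, y, z axes, in that order (R = Rz(yaw) Ry(pitch) Rx(roll)).
In Python, from workcell import env gives the robot as it stands. The module is installed in compiled form; this text tells all that it offers.
- The arm moves only by the tool send_rows, never from a script. Its argument "motion" is a list of rows, each an object of numbers: "tx", "ty", "tz": the shift along the tool's x, y, z in units of 500 mm (1.0 is 500 mm); "rx", "ry", "rz": the turn, a rotation vector about the tool's x, y, z in units of 30 degrees (1.0 is 30 degrees); "gripper": the closure, from -1 (fully open) to 1 (shut). In form: [{"tx": .., "ty": .., "tz": .., "rx": .., "ry": .., "rz": .., "gripper": ..}, ...]. A call has 1 to 12 rows; each row shifts and turns the commanded pose from where the row before left it, along the tool's axes as they then stand; what a row does not reach is not made up. A row lasts 1/8 s, in which the tool goes at most 62.5 mm and 10.7 degrees, less where a joint would pass 70% of its speed; a pose out of reach is approached as far as the arm can. A call with a number of a shift or a turn outside -1 to 1 is refused whole. A call with a gripper value outside its range is refused whole. The fingers move at their own pace and stop on an object; "grip_force" is the grip in N (left out, the last holds). Time passes only in rows, so rows that do not move let the fingers close. It gives the time, the measured TCP pose, the force, the opening and the grip force at its end, in the units of the state.
- env.state(): the state, without advancing time (a new reading comes with each control period).
- env.grab_frame(name): name is "scene" or "top" or "wrist"; returns a dict with "frame" (384x512x3 uint8, red, green, blue), "vertical_fov" (degrees; the focal length in pixels is half the picture's height over the tangent of half this angle, whatever the lens; pixels are square), "cx", "cy" (the principal point, pixels), "k1" (the pictures are not rectified: a ray, as slopes to the right and down, at radius r is drawn at 1 + k1 r^2 times it, then the intrinsics apply), "rvec" (rotation vector, rad) and "tvec" (3), from world to camera coordinates, as OpenCV has them; the wrist camera has in their place "T_tool_cam" (4x4, takes a point from camera to tool coordinates, whose origin is the TCP and whose axes are the flange's). Camera axes: x right, y down, z forward; pixel columns grow to the right and rows downward; lengths in mm; the calibration is good to about 2 mm. A picture is of the moment at which its call begins: read the wrist's pose just before it. There is no depth.
- env.job_done(): hands the job in; it is judged then, once.
The state is a dict: "time_s": time; "qpos": joint angles; "qvel": joint speeds; "effort": joint torques, N m; "ee_pos": TCP position; "ee_rot": TCP orientation; "force": force on the tool from outside, world axes, zero at the start; "torque": the same for the moment, N m; "gripper_width": finger opening in mm; "gripper_force": force on a finger pad.
Only numpy, scipy, OpenCV 4.12 (cv2) and the standard library are available. Lean on these libraries where they do the work, as an engineer would, in place of code of your own. Each camera call takes 0.05 s, during which the arm holds its last target. There are 200 camera calls.

## Working session

There is one attempt and no reset: what is moved stays moved. The work goes in short steps, Python scripts to look and compute and a tool call to move; the robot and the scene stay as the last step left them, time stands still between calls to the robot, and variables do not carry over. Pictures are saved under pics/ and viewed, at most 10 in all, crops included, and the job is handed in when it is done.

Besides the shell and the picture viewer there is one more tool, called after "Call:" in YAML: its name, and indented under it one key for each argument. send_rows: Moves the arm, as the interface text tells. Shifts and turns lie within -1 to 1; 1 stands for 500 mm of shift or 30 degrees of turn. Its arguments: {"type":"object","properties":{"motion":{"type":"array"},"grip_force":{"type":"number"}},"required":["motion"]}

```bash
mkdir -p pics && cat > h.py <<'E'
from workcell import env
import numpy as np, cv2
from scipy.spatial.transform import Rotation as R
def shot(n):
    s=env.state(); f=env.grab_frame(n); im=f["frame"]; H=im.shape[0]
    fl=H/2/np.tan(np.radians(f["vertical_fov"])/2)
    if n=="wrist":
        T=np.eye(4); T[:3,:3]=R.from_euler('xyz',s["ee_rot"],degrees=True).as_matrix(); T[:3,3]=s["ee_pos"]
        M=T@np.array(f["T_tool_cam"]); Rc,C=M[:3,:3],M[:3,3]
    else:
        Rw=cv2.Rodrigues(np.array(f["rvec"],float))[0]; Rc=Rw.T; C=-Rc@np.array(f["tvec"],float).ravel()
    return dict(im=im,f=fl,cx=f["cx"],cy=f["cy"],k1=f["k1"],R=Rc,C=C)
def ray(c,u,v):
    d=np.array([(u-c["cx"])/c["f"],(v-c["cy"])/c["f"]]); p=d.copy()
    for _ in range(20): p=d/(1+c["k1"]*(p@p))
    return c["R"]@np.array([p[0],p[1],1])
def onz(c,u,v,z):
    d=ray(c,u,v); return c["C"]+d*(z-c["C"][2])/d[2]
def px(c,P):
    q=c["R"].T@(np.array(P,float)-c["C"]); p=q[:2]/q[2]; p=p*(1+c["k1"]*(p@p))
    return p*c["f"]+[c["cx"],c["cy"]]
def save(im,n,s=1): cv2.imwrite(f"pics/{n}.png",cv2.resize(im[:,:,::-1],None,fx=s,fy=s,interpolation=cv2.INTER_CUBIC))
E
python3 - <<'E'
from h import *
for n in("top","scene"):
    c=shot(n); save(c["im"],n,1.5); print(n,c["C"],c["R"][:,2],c["f"])
    np.save(n,c["im"])
print(env.state(), env.grasp_offset)
c=shot("wrist");print(c["C"],c["R"],c["f"])
E
```

```text
top [ 179.36289534  -15.28568323 1389.19805883] [ 0.20476395 -0.00236411 -0.97880853] 456.3781292878377
scene [ 821.29930296 -587.41346067 1152.40448951] [-0.28228464  0.47576775 -0.83304288] 398.5538624183793
{'time_s': 0.1, 'qpos': array([-6.86413297e+01,  1.83477836e+01,  8.96997536e+01, -9.31224669e-04,
        7.20439444e+01, -1.14528040e+00]), 'qvel': array([ 0.0539538 , -0.0085197 , -0.09453907,  0.04804128, -0.00885569,
        0.02839453]), 'effort': array([ 7.32505814e-04, -4.13333058e+01, -2.32510293e+01,  7.29087763e-02,
        4.22196253e-02, -5.72182898e-05]), 'ee_pos': array([ 219.91556005, -530.79072476,  213.20401851]), 'ee_rot': array([-1.79908519e+02, -9.43263393e-04,  2.25042377e+01]), 'force': array([-0.33859938,  0.09025666,  0.84574982]), 'torque': array([-0.03363812, -0.00249967,  0.00940664]), 'gripper_force': 0.0, 'gripper_width': 91.43108295455256} 18.8
[ 292.99678056 -500.40253415  383.81243573] [[ 0.38379425 -0.88561152 -0.26152286]
 [-0.92341708 -0.36860013 -0.10693384]
 [-0.00169552  0.28253527 -0.95925541]] 304.7990031495391
```

View pics/top.png

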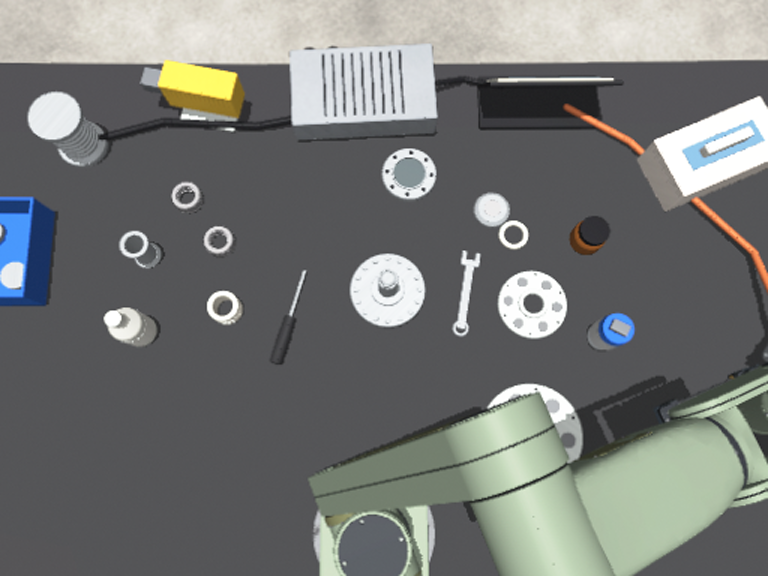

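View pics/scene.png

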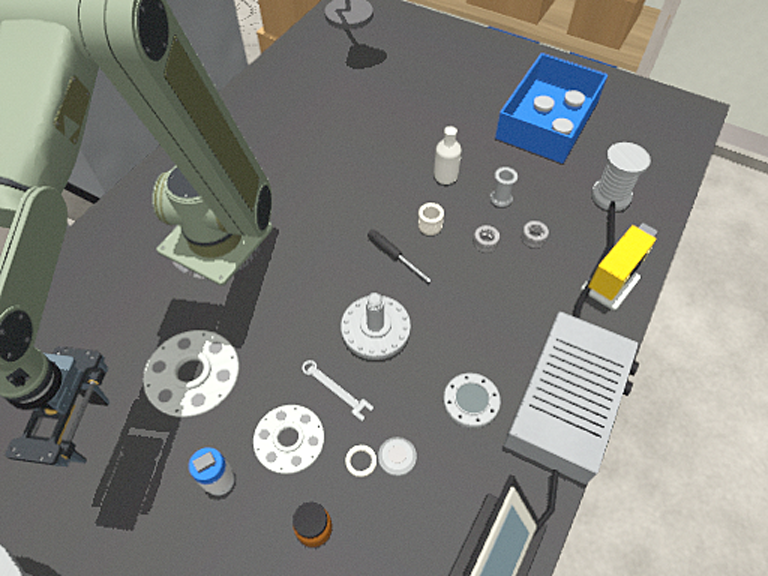

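The top view (1.5x) shows the bush at (224,307), nut candidates at (187,196) and (218,240), the spindle at (388,288), the small platen at (532,304), the large one at (535,430), the washer at (513,235) and the blank at (491,210). The right-hand nut in the top view is (218,240). In the scene view it is (487,238).

```bash
python3 - <<'E'
from h import *
pts={ # name: (top px, scene px, z of rim outline used)
'bush':((224,307),(431,217),50),'nut1':((218,240),(487,238),30),'nut2':((187,196),(536,234),30),
'platen':((532,304),(288,438),5),'big':((535,430),(191,373),5),'washer':((513,235),(361,461),8),'blank':((491,210),(397,456),12),
'spindle':((388,282),(375,299),134),'flange':((387,290),(376,327),30)}
for n in("top","scene"):
    c=shot(n); g=cv2.cvtColor(c["im"],cv2.COLOR_RGB2GRAY)
    m=(g>115).astype(np.uint8); cs,_=cv2.findContours(m,cv2.RETR_EXTERNAL,cv2.CHAIN_APPROX_NONE)
    for k,v in pts.items():
        p=np.array(v[0 if n=="top" else 1])/1.5; z=v[2]
        best=[q for q in cs if cv2.pointPolygonTest(q,(float(p[0]),float(p[1])),False)>=0]
        r=""
        if best and k not in('spindle','bush'):
            P=np.array([onz(c,*q[0],z)[:2] for q in best[0]],np.float32); (x,y),rad=cv2.minEnclosingCircle(P); e=cv2.fitEllipse(P); r=(np.round(e[0],1),np.round(e[1],1))
        print(n,k,np.round(onz(c,*p,z)[:2],1),r)
E
```

```text
top bush [433.5 296.9] 
top nut1 [577.6 319.7] (array([579.2, 320.7]), array([57. , 57.1]))
top nut2 [672.9 387.9] (array([676., 392.]), array([57. , 58.5]))
top platen [ 445.5 -325.4] (array([ 446.5, -324.9]), array([139.9, 141.1]))
top big [ 191.8 -318.3] (array([  95.7, -130.1]), array([224.8, 571.3]))
top washer [ 592.4 -292.2] (array([ 629.1, -265. ]), array([ 69.2, 151.5]))
top blank [ 646.1 -247.5] (array([ 627.8, -264.3]), array([ 69. , 151.1]))
top spindle [464.  -28.3] 
top flange [470.9 -27.2] (array([472.9, -26.7]), array([150.6, 151.5]))
scene bush [444.  286.7] 
scene nut1 [583.9 310.4] (array([579.9, 313.8]), array([56. , 77.4]))
scene nut2 [681.3 380.1] (array([675.8, 390.3]), array([59.2, 64.2]))
scene platen [ 445.9 -328. ] (array([ 445.4, -327.1]), array([140.1, 141.6]))
scene big [ 184.9 -313.7] (array([ 181.3, -310.4]), array([199.6, 202.2]))
scene washer [ 596.3 -296. ] (array([ 593.8, -294.7]), array([59.3, 63.1]))
scene blank [ 652.5 -253.9] (array([ 651.1, -253.1]), array([73.7, 76.1]))
scene spindle [474.2 -29.3] 
scene flange [477.1 -33.5] (array([471.7, -29.1]), array([149.5, 158.8]))
```

Call:
send_rows:
  motion:
    - {"rz": -0.3214, "gripper": -1}
    - {"rz": -0.3214, "gripper": -1}
    - {"rz": -0.3214, "gripper": -1}
    - {"rz": -0.3214, "gripper": -1}
    - {"rz": -0.3214, "gripper": -1}
    - {"rz": -0.3214, "gripper": -1}
    - {"rz": -0.3214, "gripper": -1}

```text
invalid input at $.motion[0]: expected keys tx, ty, tz, rx, ry, rz, gripper
```

Call:
send_rows:
  motion:
    - {"tx": 0.1008, "ty": 0.0506, "gripper": -1}
    - {"tx": 0.1008, "ty": 0.0506, "gripper": -1}
    - {"tx": 0.1008, "ty": 0.0506, "gripper": -1}
    - {"tx": 0.1008, "ty": 0.0506, "gripper": -1}
    - {"tx": 0.1008, "ty": 0.0506, "gripper": -1}
    - {"tx": 0.1008, "ty": 0.0506, "gripper": -1}
    - {"tx": 0.1008, "ty": 0.0506, "gripper": -1}
    - {"tx": 0.1008, "ty": 0.0506, "gripper": -1}
    - {"tx": 0.1008, "ty": 0.0506, "gripper": -1}
    - {"tx": 0.1008, "ty": 0.0506, "gripper": -1}
    - {"gripper": -1}
    - {"gripper": -1}

```text
invalid input at $.motion[0]: expected keys tx, ty, tz, rx, ry, rz, gripper
```

```bash
python3 - <<'E'
from h import *
s=env.state(); print(s["ee_pos"],s["ee_rot"],s["qpos"],s["time_s"])
c=shot("wrist"); save(c["im"],"w1",1); np.save("w1",c["im"]); 
for z in(30,40,134): print(z,px(c,(473,-27,z)))
t=shot("top"); np.save("top2",t["im"]); g=shot("scene"); v=np.hstack([c["im"],g["im"]]); save(v,"w1s",0.78)
E
```

```text
[ 220.02311772 -531.00252989  213.5569674 ] [-1.79953780e+02 -1.60578533e-03  2.25066498e+01] [-6.86399485e+01  1.83326837e+01  8.96700188e+01  7.15430124e-04
  7.20435401e+01 -1.14681985e+00] 0.25
30 [ -86.12067382 -206.37091622]
40 [ -90.16403273 -208.50064946]
134 [ 34.41924363 -46.72183131]
```

View pics/w1s.png

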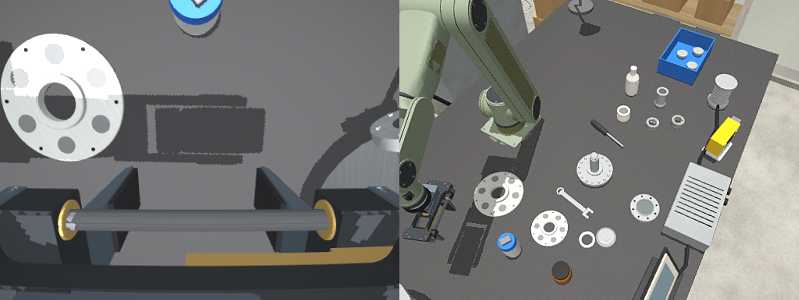

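The wrist picture shows that the fingers fill the lower half of the view. Targets therefore have to lie about 90 mm ahead, along tool +x. The large platen is at (62,100) in that half of the picture.

Call:
send_rows:
  motion:
    - {"tx": 0, "ty": 0, "tz": 0, "rx": 0, "ry": 0, "rz": -0.3214, "gripper": -1}
    - {"tx": 0, "ty": 0, "tz": 0, "rx": 0, "ry": 0, "rz": -0.3214, "gripper": -1}
    - {"tx": 0, "ty": 0, "tz": 0, "rx": 0, "ry": 0, "rz": -0.3214, "gripper": -1}
    - {"tx": 0, "ty": 0, "tz": 0, "rx": 0, "ry": 0, "rz": -0.3214, "gripper": -1}
    - {"tx": 0, "ty": 0, "tz": 0, "rx": 0, "ry": 0, "rz": -0.3214, "gripper": -1}
    - {"tx": 0, "ty": 0, "tz": 0, "rx": 0, "ry": 0, "rz": -0.3214, "gripper": -1}
    - {"tx": 0, "ty": 0, "tz": 0, "rx": 0, "ry": 0, "rz": -0.3214, "gripper": -1}

```text
time_s: 1.27
ee_pos: [220.1, -531.2, 214.0]
ee_rot: [180.0, 0.0, 90.3]
force: [0.3, 0.0, 0.3]
gripper_width: 90.8
gripper_force: 0.0
```

Call:
send_rows:
  motion:
    - {"tx": 0.092, "ty": 0.0562, "tz": 0, "rx": 0, "ry": 0, "rz": 0, "gripper": -1}
    - {"tx": 0.092, "ty": 0.0562, "tz": 0, "rx": 0, "ry": 0, "rz": 0, "gripper": -1}
    - {"tx": 0.092, "ty": 0.0562, "tz": 0, "rx": 0, "ry": 0, "rz": 0, "gripper": -1}
    - {"tx": 0.092, "ty": 0.0562, "tz": 0, "rx": 0, "ry": 0, "rz": 0, "gripper": -1}
    - {"tx": 0.092, "ty": 0.0562, "tz": 0, "rx": 0, "ry": 0, "rz": 0, "gripper": -1}
    - {"tx": 0.092, "ty": 0.0562, "tz": 0, "rx": 0, "ry": 0, "rz": 0, "gripper": -1}
    - {"tx": 0.092, "ty": 0.0562, "tz": 0, "rx": 0, "ry": 0, "rz": 0, "gripper": -1}
    - {"tx": 0.092, "ty": 0.0562, "tz": 0, "rx": 0, "ry": 0, "rz": 0, "gripper": -1}
    - {"tx": 0.092, "ty": 0.0562, "tz": 0, "rx": 0, "ry": 0, "rz": 0, "gripper": -1}
    - {"tx": 0, "ty": 0, "tz": 0, "rx": 0, "ry": 0, "rz": 0, "gripper": -1}
    - {"tx": 0, "ty": 0, "tz": 0, "rx": 0, "ry": 0, "rz": 0, "gripper": -1}

```text
time_s: 2.65
ee_pos: [472.6, -117.5, 213.8]
ee_rot: [-180.0, 0.0, 90.0]
force: [-0.7, -0.6, 0.2]
gripper_width: 91.2
gripper_force: 0.0
```

```bash
python3 - <<'E'
from h import *
s=env.state(); print(s["ee_pos"],s["ee_rot"],s["qpos"],s["time_s"])
c=shot("wrist"); np.save("w1",c["im"])
for z in(30,40,134): print(z,px(c,(473,-27,z)))
g=shot("scene"); v=np.hstack([c["im"],g["im"]]); save(v,"w2s",0.78)
E
```

```text
[ 472.62078206 -117.45715642  213.83695248] [-1.79960922e+02  3.38203718e-02  9.00393322e+01] [-1.52800770e+01  1.03902926e+01  1.00599343e+02 -4.59863124e-02
  6.90391248e+01 -1.53029362e+01] 2.65
30 [253.6755225   93.63366685]
40 [253.71371039  93.35605713]
134 [254.22335258  89.65191824]
```

View pics/w2s.png

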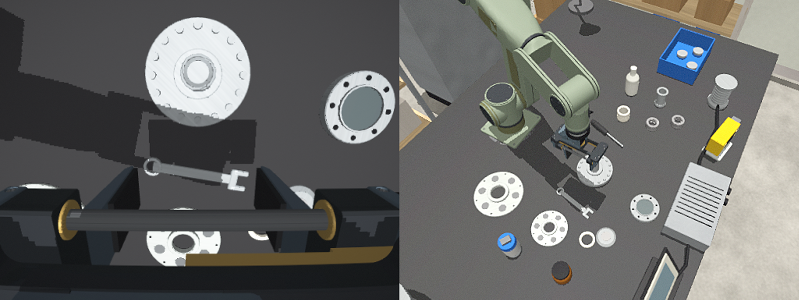

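The wrist half shows the spindle flange at about (197,71) in the composite, with its post seen almost end-on. No further nut appears in the scene half.

```bash
cat >> h.py <<'E'
def fit(c,P,z,thr=110,lo=0):
    """largest bright outline around the pixel of world P, fitted as a circle at height z"""
    g=cv2.cvtColor(c["im"],cv2.COLOR_RGB2GRAY); m=(g>thr).astype(np.uint8)
    u=px(c,(*P,z)); cs,_=cv2.findContours(m,cv2.RETR_EXTERNAL,cv2.CHAIN_APPROX_NONE)
    b=[q for q in cs if cv2.contourArea(q)>300 and cv2.pointPolygonTest(q,(float(u[0]),float(u[1])),True)>-12]
    b=max(b,key=cv2.contourArea)
    h=cv2.convexHull(b)
    W=np.array([onz(c,*q[0],z)[:2] for q in b],np.float32)
    for _ in range(6):
        A=np.c_[2*W,np.ones(len(W))]; x=np.linalg.lstsq(A,(W**2).sum(1),rcond=None)[0]
        r=np.sqrt(x[2]+x[0]**2+x[1]**2); e=np.hypot(*(W-x[:2]).T)-r
        k=abs(e)<max(2*np.std(e),.8); W=W[k]
    return np.round(x[:2],2),round(2*float(r),1),len(W),round(float(e.std()),2)
E
python3 - <<'E'
from h import *
c=shot("wrist")
for t in(95,110,130): print(fit(c,(473,-27),30,t))
g=cv2.cvtColor(c["im"],cv2.COLOR_RGB2GRAY); print(g[93,130:370:6])
t=shot("top")
for th in (110,130):print(fit(t,(473,-27),30,th))
E
```

```text
(array([472.52, -28.61]), 150.1, 360, 0.41)
(array([472.43, -28.44]), 149.4, 346, 0.38)
(array([472.47, -28.64]), 149.3, 306, 0.45)
[ 76  76  76  77  76  76  76  76  77  77 234 233 237 235 241 238 240 213
 181 239 239 237 240 182 212 240 240 238 237 237 233 229  76  77  77  76
  75  76  76  76]
(array([328.72, -76.16]), 572.3, 1451, 108.29)
(array([ 573.35, -134.4 ]), 269.8, 1178, 44.86)
```

Call:
send_rows:
  motion:
    - {"tx": 0.107, "ty": -0.0127, "tz": 0, "rx": 0, "ry": 0, "rz": 0, "gripper": -1}
    - {"tx": 0.107, "ty": -0.0127, "tz": 0, "rx": 0, "ry": 0, "rz": 0, "gripper": -1}
    - {"tx": 0.107, "ty": -0.0127, "tz": 0, "rx": 0, "ry": 0, "rz": 0, "gripper": -1}
    - {"tx": 0.107, "ty": -0.0127, "tz": 0, "rx": 0, "ry": 0, "rz": 0, "gripper": -1}
    - {"tx": 0.107, "ty": -0.0127, "tz": 0, "rx": 0, "ry": 0, "rz": 0, "gripper": -1}
    - {"tx": 0.107, "ty": -0.0127, "tz": 0, "rx": 0, "ry": 0, "rz": 0, "gripper": -1}
    - {"tx": 0, "ty": 0, "tz": 0, "rx": 0, "ry": 0, "rz": 0, "gripper": -1}
    - {"tx": 0, "ty": 0, "tz": 0, "rx": 0, "ry": 0, "rz": 0, "gripper": -1}

```text
time_s: 3.85
ee_pos: [435.0, 202.7, 213.9]
ee_rot: [-180.0, 0.1, 90.0]
force: [-0.1, -0.1, -0.6]
gripper_width: 91.3
gripper_force: 0.0
```

```bash
python3 - <<'E'
from h import *
s=env.state(); print(s["ee_pos"],s["ee_rot"],s["qpos"],s["time_s"])
c=shot("wrist")
for t in(95,120,140): print(fit(c,(437,292),50,t), fit(c,(437,292),0,t))
print(px(c,(437,292,50)))
save(c["im"],"w3",1)
E
```

```text
[434.96579759 202.70759657 213.85021944] [-1.79991769e+02  5.37538273e-02  8.99666719e+01] [ 2.36459307e+01  9.74247075e+00  1.01421492e+02 -4.92344080e-02
  6.88651705e+01  2.36970265e+01] 3.85
(array([447.48, 194.52]), 532.5, 2230, 44.02) (array([449.5 , 181.29]), 612.2, 2230, 50.6)
(array([446.54, 265.35]), 435.7, 2074, 75.44) (array([448.43, 262.71]), 500.9, 2074, 86.72)
(array([447.96, 263.49]), 442.5, 2298, 70.48) (array([450.06, 260.57]), 508.7, 2298, 81.02)
[255.13650208  94.15994655]
```

View pics/w3.png

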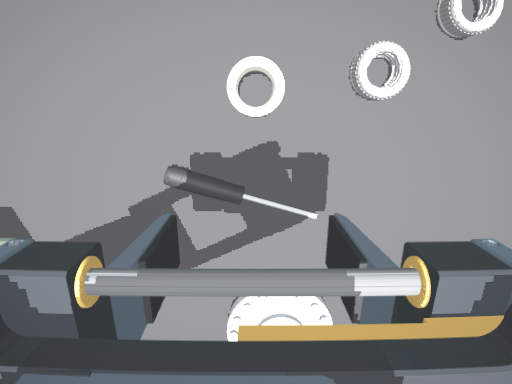

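The wrist picture shows the bush at (256,86), the wanted nut at (380,71) and the other nut at (472,10). The outline fit picked up a gripper contour, so I will choose the nearest contour instead.

```bash
sed -i 's/b=max(b,key=cv2.contourArea)/b=min(b,key=lambda q:np.hypot(*(np.array(cv2.minEnclosingCircle(q)[0])-u)))/' h.py && python3 - <<'E'
from h import *
c=shot("wrist")
for t in(110,130,150): print(fit(c,(437,292),50,t), fit(c,(579,320),30,t))
E
```

```text
(array([448.32, 262.18]), 436.9, 2091, 76.71) (array([449.17, 260.95]), 463.0, 2091, 81.3)
(array([447.35, 264.56]), 436.4, 2325, 71.35) (array([448.15, 263.48]), 462.5, 2325, 75.62)
(array([441.87, 248.98]), 424.3, 2083, 72.61) (array([442.34, 246.96]), 449.6, 2083, 76.95)
```

```bash
python3 - <<'E'
import re
s=open('h.py').read()
s=s.replace("u=px(c,(*P,z)); cs","u=px(c,(*P,z)); w=np.zeros_like(m); cv2.circle(w,(int(u[0]),int(u[1])),int(rw),1,-1); m=m*w; cs").replace("thr=110,lo=0","thr=110,rw=45")
open('h.py','w').write(s)
E
python3 - <<'E'
from h import *
c=shot("wrist")
g=cv2.cvtColor(c["im"],cv2.COLOR_RGB2GRAY); print(g[86,200:312:4])
for t in(110,150,190): print(fit(c,(437,292),50,t), fit(c,(579,320),30,t))
E
```

```text
[160 161 160 161 161 161 160 255 255 214 161 161 161 161 161 161 161 161
 189 255 255 247 161 161 161 161 161 161]
(array([436.15, 291.09]), 91.9, 240, 0.67) (array([578.68, 319.21]), 96.6, 252, 1.89)
(array([436.15, 291.09]), 91.9, 240, 0.67) (array([578.68, 319.21]), 96.6, 252, 1.89)
(array([437.16, 299.53]), 60.5, 170, 0.3) (array([578.1 , 319.19]), 59.1, 193, 0.67)
```

Call:
send_rows:
  motion:
    - {"tx": 0.0968, "ty": 0.0022, "tz": 0, "rx": 0, "ry": 0, "rz": 0, "gripper": -1}
    - {"tx": 0.0968, "ty": 0.0022, "tz": 0, "rx": 0, "ry": 0, "rz": 0, "gripper": -1}
    - {"tx": 0, "ty": 0, "tz": 0.08, "rx": 0, "ry": 0, "rz": 0, "gripper": -1}
    - {"tx": 0, "ty": 0, "tz": 0.08, "rx": 0, "ry": 0, "rz": 0, "gripper": -1}
    - {"tx": 0, "ty": 0, "tz": 0.08, "rx": 0, "ry": 0, "rz": 0, "gripper": -1}
    - {"tx": 0, "ty": 0, "tz": 0.08, "rx": 0, "ry": 0, "rz": 0, "gripper": -1}
    - {"tx": 0, "ty": 0, "tz": 0.04, "rx": 0, "ry": 0, "rz": 0, "gripper": -1}
    - {"tx": 0, "ty": 0, "tz": 0.016, "rx": 0, "ry": 0, "rz": 0, "gripper": -1}
    - {"tx": 0, "ty": 0, "tz": 0, "rx": 0, "ry": 0, "rz": 0, "gripper": -1}

```text
time_s: 5.12
ee_pos: [437.6, 300.0, 26.0]
ee_rot: [180.0, 0.0, 89.9]
force: [0.2, -1.0, 0.0]
gripper_width: 91.3
gripper_force: 0.0
```

Call:
send_rows:
  motion:
    - {"tx": 0, "ty": 0, "tz": 0, "rx": 0, "ry": 0, "rz": 0, "gripper": 1}
    - {"tx": 0, "ty": 0, "tz": 0, "rx": 0, "ry": 0, "rz": 0, "gripper": 1}
    - {"tx": 0, "ty": 0, "tz": 0, "rx": 0, "ry": 0, "rz": 0, "gripper": 1}
    - {"tx": 0, "ty": 0, "tz": 0, "rx": 0, "ry": 0, "rz": 0, "gripper": 1}
    - {"tx": 0, "ty": 0, "tz": 0, "rx": 0, "ry": 0, "rz": 0, "gripper": 1}
  grip_force: 25

```text
time_s: 5.75
ee_pos: [437.5, 300.8, 26.4]
ee_rot: [179.9, -0.0, 90.0]
force: [-0.1, -0.6, 4.1]
gripper_width: 60.2
gripper_force: 25.0
```

Call:
send_rows:
  motion:
    - {"tx": 0, "ty": 0, "tz": -0.036, "rx": 0, "ry": 0, "rz": 0, "gripper": 1}
    - {"tx": 0, "ty": 0, "tz": -0.1, "rx": 0, "ry": 0, "rz": 0, "gripper": 1}
    - {"tx": 0, "ty": 0, "tz": -0.1, "rx": 0, "ry": 0, "rz": 0, "gripper": 1}
    - {"tx": 0, "ty": 0, "tz": -0.1, "rx": 0, "ry": 0, "rz": 0, "gripper": 1}
    - {"tx": -0.0937, "ty": 0.01, "tz": 0, "rx": 0, "ry": 0, "rz": 0, "gripper": 1}
    - {"tx": -0.1125, "ty": 0.0121, "tz": 0, "rx": 0, "ry": 0, "rz": 0, "gripper": 1}
    - {"tx": -0.1125, "ty": 0.0121, "tz": 0, "rx": 0, "ry": 0, "rz": 0, "gripper": 1}
    - {"tx": -0.1125, "ty": 0.0121, "tz": 0, "rx": 0, "ry": 0, "rz": 0, "gripper": 1}
    - {"tx": -0.1125, "ty": 0.0121, "tz": 0, "rx": 0, "ry": 0, "rz": 0, "gripper": 1}
    - {"tx": -0.1125, "ty": 0.0122, "tz": 0, "rx": 0, "ry": 0, "rz": 0, "gripper": 1}
    - {"tx": 0, "ty": 0, "tz": 0, "rx": 0, "ry": 0, "rz": 0, "gripper": 1}
    - {"tx": 0, "ty": 0, "tz": 0, "rx": 0, "ry": 0, "rz": 0, "gripper": 1}

```text
time_s: 7.25
ee_pos: [471.7, -27.3, 193.2]
ee_rot: [-179.9, -0.0, 89.9]
force: [-0.1, -0.3, -2.2]
gripper_width: 59.9
gripper_force: 25.0
```

```bash
python3 - <<'E'
from h import *
s=env.state(); print(s["ee_pos"],s["ee_rot"],s["force"],s["gripper_width"])
s=shot("scene"); t=shot("wrist"); a=px(s,(472.5,-28.6,150)).astype(int); print(a)
save(np.hstack([cv2.resize(s["im"][a[1]-70:a[1]+70,a[0]-70:a[0]+70],(384,384)),cv2.resize(t["im"][192:],(384,384))]),"b1",1)
E
```

```text
[471.66311309 -27.29168874 193.15680812] [-1.79880868e+02 -4.47102433e-02  8.99455506e+01] [-0.09841079 -0.27717865 -2.20300469] 59.92235275719348
[249 196]
```

View pics/b1.png

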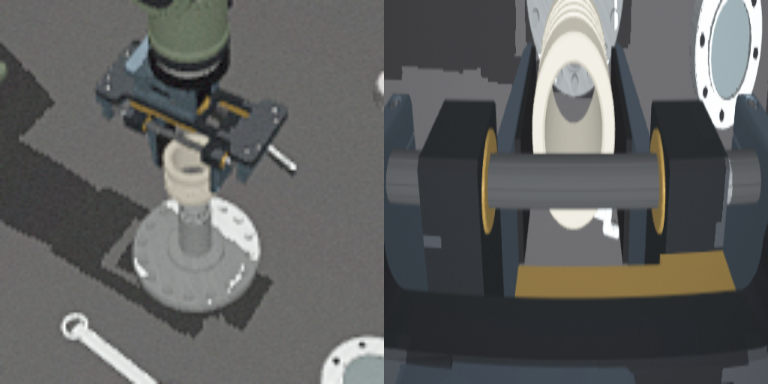

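The scene crop shows the bush hanging squarely above the post. The wrist crop shows the post tip through the bore. I will check the wrist camera's sideways bias on the held bush.

```bash
python3 - <<'E'
from h import *
s=env.state();c=shot("wrist"); im=c["im"].astype(int)
print(c["cx"],s["ee_pos"])
cream=((im[...,0]-im[...,2]>10)&(im[...,0]>150)).astype(np.uint8); cream[330:]=0
for v in range(235,300,8):
    u=np.where(cream[v,150:350])[0]+150
    if len(u): 
        a=onz(c,u[0],v,217);b=onz(c,u[-1],v,217); print(v,u[0],u[-1],np.round((a+b)[:2]/2,1),round(abs(b-a)[0],1))
# fingers' inner edges
g=cv2.cvtColor(c["im"],cv2.COLOR_RGB2GRAY)
E
```

```text
252.23367696328387 [471.9350928  -26.44438315 193.49769939]
235 203 302 [471.1 -12.8] 52.1
243 200 305 [471.1 -17.4] 55.7
251 198 307 [471.1 -22.2] 58.3
259 198 307 [471.1 -26.9] 58.8
267 199 306 [471.1 -31.8] 58.3
299 224 278 [470.3 -52.2] 30.5
```

Call:
send_rows:
  motion:
    - {"tx": 0, "ty": 0.001, "tz": 0.04, "rx": 0, "ry": 0, "rz": 0, "gripper": 1}
    - {"tx": 0, "ty": 0, "tz": 0.03, "rx": 0, "ry": 0, "rz": 0, "gripper": 1}
    - {"tx": 0, "ty": 0, "tz": 0.014, "rx": 0, "ry": 0, "rz": 0, "gripper": 1}
    - {"tx": 0, "ty": 0, "tz": 0.012, "rx": 0, "ry": 0, "rz": 0, "gripper": 1}
    - {"tx": 0, "ty": 0, "tz": 0, "rx": 0, "ry": 0, "rz": 0, "gripper": 1}

```text
time_s: 8.02
ee_pos: [472.8, -27.5, 145.8]
ee_rot: [-180.0, 0.0, 90.0]
force: [0.4, -0.6, -3.1]
gripper_width: 59.7
gripper_force: 25.0
```

Call:
send_rows:
  motion:
    - {"tx": 0, "ty": 0, "tz": 0.026, "rx": 0, "ry": 0, "rz": 0, "gripper": 1}
    - {"tx": 0, "ty": 0, "tz": 0.026, "rx": 0, "ry": 0, "rz": 0, "gripper": 1}
    - {"tx": 0, "ty": 0, "tz": 0.026, "rx": 0, "ry": 0, "rz": 0, "gripper": 1}
    - {"tx": 0, "ty": 0, "tz": 0.026, "rx": 0, "ry": 0, "rz": 0, "gripper": 1}
    - {"tx": 0, "ty": 0, "tz": 0.026, "rx": 0, "ry": 0, "rz": 0, "gripper": 1}
    - {"tx": 0, "ty": 0, "tz": 0.02, "rx": 0, "ry": 0, "rz": 0, "gripper": 1}
    - {"tx": 0, "ty": 0, "tz": 0, "rx": 0, "ry": 0, "rz": 0, "gripper": 1}

```text
time_s: 8.9
ee_pos: [472.3, -27.5, 70.1]
ee_rot: [-179.9, -0.0, 90.0]
force: [1.1, -0.2, -2.9]
gripper_width: 60.1
gripper_force: 25.0
```

Call:
send_rows:
  motion:
    - {"tx": 0, "ty": 0, "tz": 0.005, "rx": 0, "ry": 0, "rz": 0, "gripper": 1}
    - {"tx": 0, "ty": 0, "tz": 0.003, "rx": 0, "ry": 0, "rz": 0, "gripper": 1}
    - {"tx": 0, "ty": 0, "tz": 0.0, "rx": 0, "ry": 0, "rz": 0, "gripper": 1}

```text
time_s: 9.28
ee_pos: [473.0, -27.6, 67.1]
ee_rot: [180.0, 0.0, 90.0]
force: [0.2, 0.1, -3.0]
gripper_width: 60.5
gripper_force: 25.0
```

Call:
send_rows:
  motion:
    - {"tx": 0, "ty": 0, "tz": 0.002, "rx": 0, "ry": 0, "rz": 0, "gripper": 1}
    - {"tx": 0, "ty": 0, "tz": 0.001, "rx": 0, "ry": 0, "rz": 0, "gripper": 1}
    - {"tx": 0, "ty": 0, "tz": 0.0, "rx": 0, "ry": 0, "rz": 0, "gripper": 1}

```text
time_s: 9.65
ee_pos: [473.1, -27.6, 66.4]
ee_rot: [179.9, 0.0, 90.0]
force: [-2.1, 0.3, 6.1]
gripper_width: 60.0
gripper_force: 25.0
```

Call:
send_rows:
  motion:
    - {"tx": 0, "ty": 0, "tz": 0, "rx": 0, "ry": 0, "rz": 0, "gripper": -1}
    - {"tx": 0, "ty": 0, "tz": 0, "rx": 0, "ry": 0, "rz": 0, "gripper": -1}
    - {"tx": 0, "ty": 0, "tz": 0, "rx": 0, "ry": 0, "rz": 0, "gripper": -1}
    - {"tx": 0, "ty": 0, "tz": 0, "rx": 0, "ry": 0, "rz": 0, "gripper": -1}
    - {"tx": 0, "ty": 0, "tz": -0.04, "rx": 0, "ry": 0, "rz": 0, "gripper": -1}
    - {"tx": 0, "ty": 0, "tz": -0.085, "rx": 0, "ry": 0, "rz": 0, "gripper": -1}
    - {"tx": 0, "ty": 0, "tz": -0.085, "rx": 0, "ry": 0, "rz": 0, "gripper": -1}
    - {"tx": 0, "ty": 0, "tz": -0.085, "rx": 0, "ry": 0, "rz": 0, "gripper": -1}
    - {"tx": 0, "ty": 0, "tz": 0, "rx": 0, "ry": 0, "rz": 0, "gripper": -1}

```text
time_s: 10.78
ee_pos: [475.0, -27.7, 216.2]
ee_rot: [179.6, 0.0, 90.0]
force: [-1.1, -0.1, -0.4]
gripper_width: 91.3
gripper_force: 0.0
```

Call:
send_rows:
  motion:
    - {"tx": -0.111, "ty": -0.008, "tz": 0, "rx": 0, "ry": 0, "rz": 0, "gripper": -1}
    - {"tx": -0.111, "ty": -0.008, "tz": 0, "rx": 0, "ry": 0, "rz": 0, "gripper": -1}
    - {"tx": -0.111, "ty": -0.008, "tz": 0, "rx": 0, "ry": 0, "rz": 0, "gripper": -1}
    - {"tx": -0.111, "ty": -0.008, "tz": 0, "rx": 0, "ry": 0, "rz": 0, "gripper": -1}
    - {"tx": -0.111, "ty": -0.008, "tz": 0, "rx": 0, "ry": 0, "rz": 0, "gripper": -1}
    - {"tx": -0.111, "ty": -0.007, "tz": 0, "rx": 0, "ry": 0, "rz": 0, "gripper": -1}
    - {"tx": -0.111, "ty": -0.007, "tz": 0, "rx": 0, "ry": 0, "rz": 0, "gripper": -1}
    - {"tx": 0, "ty": 0, "tz": 0, "rx": 0, "ry": 0, "rz": 0, "gripper": -1}
    - {"tx": 0, "ty": 0, "tz": 0, "rx": 0, "ry": 0, "rz": 0, "gripper": -1}

```text
time_s: 11.9
ee_pos: [445.4, -415.2, 211.5]
ee_rot: [-179.9, -0.1, 90.0]
force: [0.1, 0.6, 0.4]
gripper_width: 91.0
gripper_force: 0.0
```

```bash
python3 - <<'E'
from h import *
s=env.state(); print(s["ee_pos"],s["ee_rot"],s["time_s"])
c=shot("wrist"); g=cv2.cvtColor(c["im"],cv2.COLOR_RGB2GRAY); u=px(c,(446,-326,5)).astype(int); print(u,g[u[1],u[0]-90:u[0]+90:5],c["cx"])
T=[110,140,190]
for t in T: print(t,fit(c,(446,-326),5,t,95))
c=shot("scene"); u=px(c,(473,-28,90)).astype(int); save(c["im"][u[1]-60:u[1]+60,u[0]-60:u[0]+60],"s2",3)
E
```

```text
[ 445.35462064 -415.19906328  211.47878257] [-1.79892599e+02 -1.43994014e-01  8.99723140e+01] 11.9
[253  95] [ 37  35  36  36  36  37  36 133 132 134 136 138 138 229 248  66  67  67
  67  66  66  67 196 247 249 249 248 247 246 247 138  67  66  67  66  67] 252.23367696328387
110 (array([ 446.27, -327.54]), 139.2, 312, 0.37)Traceback (most recent call last):
  File "<stdin>", line 5, in <module>
  File "h.py", line 28, in fit
    b=min(b,key=lambda q:np.hypot(*(np.array(cv2.minEnclosingCircle(q)[0])-u)))
ValueError: min() iterable argument is empty
```

Call:
send_rows:
  motion:
    - {"tx": 0.0877, "ty": 0.001, "tz": 0, "rx": 0, "ry": 0, "rz": 0, "gripper": -1}
    - {"tx": 0.0877, "ty": 0.001, "tz": 0, "rx": 0, "ry": 0, "rz": 0, "gripper": -1}
    - {"tx": 0, "ty": 0, "tz": 0.09, "rx": 0, "ry": 0, "rz": 0, "gripper": -1}
    - {"tx": 0, "ty": 0, "tz": 0.1, "rx": 0, "ry": 0, "rz": 0, "gripper": -1}
    - {"tx": 0, "ty": 0, "tz": 0.1, "rx": 0, "ry": 0, "rz": 0, "gripper": -1}
    - {"tx": 0, "ty": 0, "tz": 0.076, "rx": 0, "ry": 0, "rz": 0, "gripper": -1}
    - {"tx": 0, "ty": 0, "tz": 0.026, "rx": 0, "ry": 0, "rz": 0, "gripper": -1}
    - {"tx": 0, "ty": 0, "tz": 0, "rx": 0, "ry": 0, "rz": 0, "gripper": -1}
    - {"tx": 0, "ty": 0, "tz": 0, "rx": 0, "ry": 0, "rz": 0, "gripper": -1}

```text
time_s: 13.08
ee_pos: [448.1, -328.8, 18.7]
ee_rot: [179.8, 0.1, 90.0]
force: [0.5, 0.4, 0.5]
gripper_width: 91.1
gripper_force: 0.0
```

```bash
python3 - <<'E'
from h import *
print(env.state()["ee_pos"])
c=shot("scene"); u=px(c,(473,-28,90)).astype(int); save(c["im"][u[1]-60:u[1]+60,u[0]-60:u[0]+60],"s2",3)
print(np.round([env.state()["ee_pos"]],1))
E
```

```text
[ 448.08731428 -328.84647975   18.65299117]
[[ 448.  -329.    18.7]]
```

View pics/s2.png

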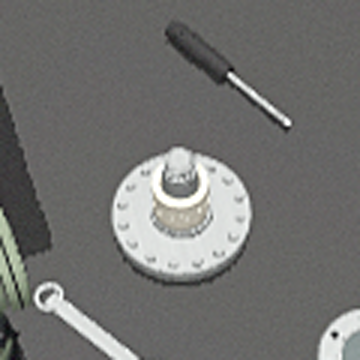

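The bush is seated squarely on the boss.

Call:
send_rows:
  motion:
    - {"tx": 0, "ty": 0, "tz": 0.016, "rx": 0, "ry": 0, "rz": 0, "gripper": -1}
    - {"tx": 0, "ty": 0, "tz": 0.004, "rx": 0, "ry": 0, "rz": 0, "gripper": -1}
    - {"tx": 0, "ty": 0, "tz": 0, "rx": 0, "ry": 0, "rz": 0, "gripper": -1}

```text
time_s: 13.5
ee_pos: [446.7, -328.3, 6.8]
ee_rot: [-180.0, -0.0, 90.0]
force: [-0.4, -0.1, -0.6]
gripper_width: 91.1
gripper_force: 0.0
```

Call:
send_rows:
  motion:
    - {"tx": 0, "ty": 0, "tz": 0, "rx": 0, "ry": 0, "rz": 0, "gripper": 1}
    - {"tx": 0, "ty": 0, "tz": 0, "rx": 0, "ry": 0, "rz": 0, "gripper": 1}
    - {"tx": 0, "ty": 0, "tz": 0, "rx": 0, "ry": 0, "rz": 0, "gripper": 1}
    - {"tx": 0, "ty": 0, "tz": 0, "rx": 0, "ry": 0, "rz": 0, "gripper": 1}
    - {"tx": 0, "ty": 0, "tz": 0, "rx": 0, "ry": 0, "rz": 0, "gripper": 1}
  grip_force: 40

```text
time_s: 14.12
ee_pos: [447.0, -328.4, 7.0]
ee_rot: [180.0, 0.0, 90.0]
force: [-0.7, -0.2, -0.2]
gripper_width: 58.4
gripper_force: 40.0
```

Call:
send_rows:
  motion:
    - {"tx": 0, "ty": 0, "tz": -0.03, "rx": 0, "ry": 0, "rz": 0, "gripper": 1}
    - {"tx": 0, "ty": 0, "tz": -0.096, "rx": 0, "ry": 0, "rz": 0, "gripper": 1}
    - {"tx": 0, "ty": 0, "tz": -0.1, "rx": 0, "ry": 0, "rz": 0, "gripper": 1}
    - {"tx": 0, "ty": 0, "tz": -0.09, "rx": 0, "ry": 0, "rz": 0, "gripper": 1}
    - {"tx": 0.08, "ty": 0.008, "tz": 0, "rx": 0, "ry": 0, "rz": 0, "gripper": 1}
    - {"tx": 0.11, "ty": 0.009, "tz": 0, "rx": 0, "ry": 0, "rz": 0, "gripper": 1}
    - {"tx": 0.11, "ty": 0.009, "tz": 0, "rx": 0, "ry": 0, "rz": 0, "gripper": 1}
    - {"tx": 0.11, "ty": 0.009, "tz": 0, "rx": 0, "ry": 0, "rz": 0, "gripper": 1}
    - {"tx": 0.11, "ty": 0.009, "tz": 0, "rx": 0, "ry": 0, "rz": 0, "gripper": 1}
    - {"tx": 0.08, "ty": 0.0088, "tz": 0, "rx": 0, "ry": 0, "rz": 0, "gripper": 1}
    - {"tx": 0, "ty": 0, "tz": 0, "rx": 0, "ry": 0, "rz": 0, "gripper": 1}
    - {"tx": 0, "ty": 0, "tz": 0, "rx": 0, "ry": 0, "rz": 0, "gripper": 1}

```text
time_s: 15.62
ee_pos: [473.1, -28.6, 165.3]
ee_rot: [180.0, 0.0, 90.0]
force: [-0.5, -0.8, -3.0]
gripper_width: 58.2
gripper_force: 40.0
```

Call:
send_rows:
  motion:
    - {"tx": 0, "ty": 0, "tz": 0.032, "rx": 0, "ry": 0, "rz": 0, "gripper": 1}
    - {"tx": 0, "ty": 0, "tz": 0.022, "rx": 0, "ry": 0, "rz": 0, "gripper": 1}
    - {"tx": 0, "ty": 0, "tz": 0.012, "rx": 0, "ry": 0, "rz": 0, "gripper": 1}
    - {"tx": 0, "ty": 0, "tz": 0.01, "rx": 0, "ry": 0, "rz": 0, "gripper": 1}
    - {"tx": 0, "ty": 0, "tz": 0, "rx": 0, "ry": 0, "rz": 0, "gripper": 1}

```text
time_s: 16.25
ee_pos: [473.2, -28.5, 126.7]
ee_rot: [-180.0, 0.0, 90.0]
force: [-0.9, 0.2, -2.0]
gripper_width: 58.8
gripper_force: 40.0
```

Call:
send_rows:
  motion:
    - {"tx": 0, "ty": 0, "tz": 0.02, "rx": 0, "ry": 0, "rz": 0, "gripper": 1}
    - {"tx": 0, "ty": 0, "tz": 0.02, "rx": 0, "ry": 0, "rz": 0, "gripper": 1}
    - {"tx": 0, "ty": 0, "tz": 0.014, "rx": 0, "ry": 0, "rz": 0, "gripper": 1}
    - {"tx": 0, "ty": 0, "tz": 0.004, "rx": 0, "ry": 0, "rz": 0, "gripper": 1}
    - {"tx": 0, "ty": 0, "tz": 0.002, "rx": 0, "ry": 0, "rz": 0, "gripper": 1}
    - {"tx": 0, "ty": 0, "tz": 0, "rx": 0, "ry": 0, "rz": 0, "gripper": 1}

```text
time_s: 17.0
ee_pos: [473.6, -28.4, 97.1]
ee_rot: [180.0, 0.0, 90.0]
force: [1.0, 0.6, -2.4]
gripper_width: 58.6
gripper_force: 40.0
```

Call:
send_rows:
  motion:
    - {"tx": 0, "ty": 0, "tz": 0.001, "rx": 0, "ry": 0, "rz": 0, "gripper": 1}
    - {"tx": 0, "ty": 0, "tz": 0.001, "rx": 0, "ry": 0, "rz": 0, "gripper": 1}
    - {"tx": 0, "ty": 0, "tz": 0, "rx": 0, "ry": 0, "rz": 0, "gripper": 1}

```text
time_s: 17.38
ee_pos: [473.7, -28.4, 96.9]
ee_rot: [179.9, 0.0, 90.0]
force: [-2.1, 0.5, 5.6]
gripper_width: 58.3
gripper_force: 40.0
```

Call:
send_rows:
  motion:
    - {"tx": 0, "ty": 0, "tz": 0, "rx": 0, "ry": 0, "rz": 0, "gripper": -1}
    - {"tx": 0, "ty": 0, "tz": 0, "rx": 0, "ry": 0, "rz": 0, "gripper": -1}
    - {"tx": 0, "ty": 0, "tz": 0, "rx": 0, "ry": 0, "rz": 0, "gripper": -1}
    - {"tx": 0, "ty": 0, "tz": 0, "rx": 0, "ry": 0, "rz": 0, "gripper": -1}
    - {"tx": 0, "ty": 0, "tz": -0.036, "rx": 0, "ry": 0, "rz": 0, "gripper": -1}
    - {"tx": 0, "ty": 0, "tz": -0.1, "rx": 0, "ry": 0, "rz": 0.3, "gripper": -1}
    - {"tx": 0, "ty": 0, "tz": -0.1, "rx": 0, "ry": 0, "rz": 0.3, "gripper": -1}
    - {"tx": 0, "ty": 0, "tz": 0, "rx": 0, "ry": 0, "rz": 0.3, "gripper": -1}
    - {"tx": 0, "ty": 0, "tz": 0, "rx": 0, "ry": 0, "rz": 0.3, "gripper": -1}
    - {"tx": 0, "ty": 0, "tz": 0, "rx": 0, "ry": 0, "rz": 0.3, "gripper": -1}
    - {"tx": 0, "ty": 0, "tz": 0, "rx": 0, "ry": 0, "rz": 0.3, "gripper": -1}

```text
time_s: 18.75
ee_pos: [473.2, -28.3, 213.9]
ee_rot: [180.0, 0.0, 35.7]
force: [0.1, -0.8, -1.0]
gripper_width: 91.0
gripper_force: 0.0
```

Call:
send_rows:
  motion:
    - {"tx": -0.0496, "ty": 0.0951, "tz": 0, "rx": 0, "ry": 0, "rz": 0, "gripper": -1}
    - {"tx": -0.0496, "ty": 0.0951, "tz": 0, "rx": 0, "ry": 0, "rz": 0, "gripper": -1}
    - {"tx": -0.0496, "ty": 0.0951, "tz": 0, "rx": 0, "ry": 0, "rz": 0, "gripper": -1}
    - {"tx": -0.0496, "ty": 0.0951, "tz": 0, "rx": 0, "ry": 0, "rz": 0, "gripper": -1}
    - {"tx": -0.0496, "ty": 0.0951, "tz": 0, "rx": 0, "ry": 0, "rz": 0, "gripper": -1}
    - {"tx": -0.0496, "ty": 0.0951, "tz": 0, "rx": 0, "ry": 0, "rz": 0, "gripper": -1}
    - {"tx": 0, "ty": 0, "tz": 0, "rx": 0, "ry": 0, "rz": 0, "gripper": -1}
    - {"tx": 0, "ty": 0, "tz": 0, "rx": 0, "ry": 0, "rz": 0, "gripper": -1}
    - {"tx": 0, "ty": 0, "tz": 0, "rx": 0, "ry": 0, "rz": 0, "gripper": -1}

```text
time_s: 19.88
ee_pos: [520.6, -345.3, 214.1]
ee_rot: [-180.0, -0.0, 36.1]
force: [-0.8, 0.6, 0.7]
gripper_width: 91.2
gripper_force: 0.0
```

```bash
python3 - <<'E'
from h import *
s=env.state(); print(s["ee_pos"],s["ee_rot"],s["time_s"],s["qpos"][5])
c=shot("wrist"); np.save("w4",c["im"]); g=cv2.cvtColor(c["im"],cv2.COLOR_RGB2GRAY); u=px(c,(593.5,-293.5,8)).astype(int); print(u,g[u[1],u[0]-60:u[0]+60:4])
im=c["im"].astype(int); cr=((im[...,0]>180)&(im[...,0]-im[...,2]>6)).astype(np.uint8)
print(im[u[1],u[0]-40:u[0]+40:4].tolist())
cv2.imwrite("pics/w4.png",np.hstack([c["im"][:,:,::-1],cv2.merge([cr*255]*3)])[:220,:800])
E
```

```text
[ 520.55889783 -345.29590528  214.11317633] [-1.79978372e+02 -5.13744729e-03  3.60737210e+01] 19.875 19.30461568041017
[253  94] [109 109 109 109 108 109 109 109 109 139 255 254 109 109 109 109 109 110
 108 109 240 255 149 110 109 109 109 109 109 109]
[[109, 108, 111], [109, 109, 112], [109, 108, 111], [109, 109, 112], [140, 139, 137], [255, 255, 255], [255, 254, 253], [109, 109, 112], [109, 109, 112], [109, 109, 112], [109, 108, 111], [109, 108, 111], [110, 109, 112], [108, 108, 111], [109, 108, 111], [242, 240, 231], [255, 255, 255], [151, 149, 147], [110, 109, 112], [109, 109, 111]]
```

View pics/w4.png

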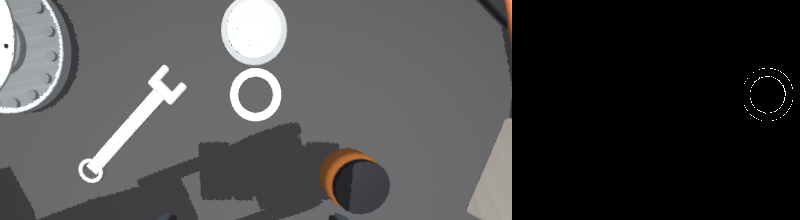

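In the wrist view the washer is at (255,95) and the blank at (254,30), straight ahead along tool x, with a gap between them. The jar at (358,182) stands clear of the fingers.

```bash
python3 - <<'E'
from h import *
s=env.state(); print(s["ee_pos"]);c=shot("wrist")
for t in(150,180): print(fit(c,(593.5,-293.5),8,t,33))
x=fit(c,(593.5,-293.5),8,180,33)[0]; d=x-s["ee_pos"][:2]; a=np.radians(36.0)
print(d, d@[np.cos(a),np.sin(a)], d@[np.sin(a),-np.cos(a)])
E
```

```text
[ 520.62803475 -345.30473625  214.26316929]
(array([ 594.27, -295.03]), 60.0, 146, 0.34)
(array([ 594.38, -294.95]), 59.7, 148, 0.33)
[73.75196525 50.35473625] 89.26436460355086 2.612480131403494
```

Call:
send_rows:
  motion:
    - {"tx": 0.0893, "ty": 0.0033, "tz": 0, "rx": 0, "ry": 0, "rz": 0, "gripper": -1}
    - {"tx": 0.0893, "ty": 0.0033, "tz": 0, "rx": 0, "ry": 0, "rz": 0, "gripper": -1}
    - {"tx": 0, "ty": 0, "tz": 0.1, "rx": 0, "ry": 0, "rz": 0, "gripper": -1}
    - {"tx": 0, "ty": 0, "tz": 0.1, "rx": 0, "ry": 0, "rz": 0, "gripper": -1}
    - {"tx": 0, "ty": 0, "tz": 0.1, "rx": 0, "ry": 0, "rz": 0, "gripper": -1}
    - {"tx": 0, "ty": 0, "tz": 0.08, "rx": 0, "ry": 0, "rz": 0, "gripper": -1}
    - {"tx": 0, "ty": 0, "tz": 0.03, "rx": 0, "ry": 0, "rz": 0, "gripper": -1}
    - {"tx": 0, "ty": 0, "tz": 0, "rx": 0, "ry": 0, "rz": 0, "gripper": -1}
    - {"tx": 0, "ty": 0, "tz": 0, "rx": 0, "ry": 0, "rz": 0, "gripper": -1}

```text
time_s: 21.1
ee_pos: [596.2, -297.3, 11.1]
ee_rot: [179.8, -0.1, 36.0]
force: [-0.7, 0.2, 0.5]
gripper_width: 91.7
gripper_force: 0.0
```

Call:
send_rows:
  motion:
    - {"tx": 0, "ty": 0, "tz": 0.008, "rx": 0, "ry": 0, "rz": 0, "gripper": -1}
    - {"tx": 0, "ty": 0, "tz": 0.005, "rx": 0, "ry": 0, "rz": 0, "gripper": -1}
    - {"tx": 0, "ty": 0, "tz": 0, "rx": 0, "ry": 0, "rz": 0, "gripper": -1}

```text
time_s: 21.48
ee_pos: [594.7, -296.8, 2.5]
ee_rot: [180.0, 0.0, 36.0]
force: [-0.3, -1.1, 0.4]
gripper_width: 91.6
gripper_force: 0.0
```

Call:
send_rows:
  motion:
    - {"tx": 0, "ty": 0, "tz": 0, "rx": 0, "ry": 0, "rz": 0, "gripper": 1}
    - {"tx": 0, "ty": 0, "tz": 0, "rx": 0, "ry": 0, "rz": 0, "gripper": 1}
    - {"tx": 0, "ty": 0, "tz": 0, "rx": 0, "ry": 0, "rz": 0, "gripper": 1}
    - {"tx": 0, "ty": 0, "tz": 0, "rx": 0, "ry": 0, "rz": 0, "gripper": 1}
    - {"tx": 0, "ty": 0, "tz": 0, "rx": 0, "ry": 0, "rz": 0, "gripper": 1}
  grip_force: 20

```text
time_s: 22.1
ee_pos: [594.8, -296.8, 2.5]
ee_rot: [180.0, 0.0, 36.0]
force: [-0.1, -0.5, -0.5]
gripper_width: 58.3
gripper_force: 20.0
```

Call:
send_rows:
  motion:
    - {"tx": 0, "ty": 0, "tz": -0.03, "rx": 0, "ry": 0, "rz": 0, "gripper": 1}
    - {"tx": 0, "ty": 0, "tz": -0.09, "rx": 0, "ry": 0, "rz": 0, "gripper": 1}
    - {"tx": 0, "ty": 0, "tz": -0.1, "rx": 0, "ry": 0, "rz": 0, "gripper": 1}
    - {"tx": 0, "ty": 0, "tz": -0.1, "rx": 0, "ry": 0, "rz": 0, "gripper": 1}
    - {"tx": 0, "ty": 0, "tz": 0, "rx": 0, "ry": 0, "rz": 0, "gripper": 1}

```text
time_s: 22.72
ee_pos: [597.4, -298.1, 169.0]
ee_rot: [179.4, -0.3, 36.0]
force: [0.2, 0.1, -1.6]
gripper_width: 58.5
gripper_force: 20.0
```

```bash
python3 - <<'E'
from h import *
s=env.state();c=shot("wrist"); im=c["im"].astype(int); p=s["ee_pos"]
print(p,s["gripper_width"],s["time_s"])
zt=p[2]+6  # washer top
a=np.radians(36); X=np.array([np.cos(a),np.sin(a)]);Y=np.array([np.sin(a),-np.cos(a)])
print(px(c,(*p[:2],zt)))
cream=((im.min(2)>150)).astype(np.uint8)
for v in range(225,345,6):
    u=np.where(cream[v,170:340])[0]+170
    if len(u):
        A=onz(c,u[0],v,zt)[:2]-p[:2];B=onz(c,u[-1],v,zt)[:2]-p[:2]; print(v,u[0],u[-1],np.round([A@X,A@Y,B@X,B@Y],1),len(u))
E
```

```text
[ 597.43167288 -298.11188488  168.98278784] 58.47575095948935 22.725
[253.2298411  242.55194199]
225 205 300 [ 11.2 -28.1  11.1  27.3] 33
231 203 301 [  7.5 -29.4   7.3  28. ] 31
237 203 301 [  3.7 -29.6   3.4  28.2] 30
243 204 301 [ -0.2 -29.2  -0.4  28.4] 31
249 204 300 [ -4.1 -29.3  -4.4  28. ] 34
255 206 299 [ -8.1 -28.3  -8.4  27.6] 41
261 209 296 [-12.1 -26.7 -12.4  25.9] 49
267 213 291 [-16.2 -24.4 -16.5  23.1] 76
```

Call:
send_rows:
  motion:
    - {"tx": 0.0165, "ty": -0.0762, "tz": 0, "rx": 0, "ry": 0, "rz": 0, "gripper": 1}
    - {"tx": 0.0215, "ty": -0.1062, "tz": 0, "rx": 0, "ry": 0, "rz": 0, "gripper": 1}
    - {"tx": 0.0215, "ty": -0.1062, "tz": 0, "rx": 0, "ry": 0, "rz": 0, "gripper": 1}
    - {"tx": 0.0215, "ty": -0.1062, "tz": 0, "rx": 0, "ry": 0, "rz": 0, "gripper": 1}
    - {"tx": 0.0215, "ty": -0.1062, "tz": 0, "rx": 0, "ry": 0, "rz": 0, "gripper": 1}
    - {"tx": 0.0145, "ty": -0.0762, "tz": 0, "rx": 0, "ry": 0, "rz": 0, "gripper": 1}
    - {"tx": 0, "ty": 0, "tz": 0.02, "rx": 0, "ry": 0, "rz": 0, "gripper": 1}
    - {"tx": 0, "ty": 0, "tz": 0.02, "rx": 0, "ry": 0, "rz": 0, "gripper": 1}
    - {"tx": 0, "ty": 0, "tz": 0.006, "rx": 0, "ry": 0, "rz": 0, "gripper": 1}
    - {"tx": 0, "ty": 0, "tz": 0, "rx": 0, "ry": 0, "rz": 0, "gripper": 1}

```text
time_s: 24.02
ee_pos: [472.6, -29.7, 138.8]
ee_rot: [-180.0, 0.1, 35.9]
force: [-0.7, 0.4, -0.7]
gripper_width: 58.1
gripper_force: 20.0
```

Call:
send_rows:
  motion:
    - {"tx": 0, "ty": 0, "tz": 0.015, "rx": 0, "ry": 0, "rz": 0, "gripper": 1}
    - {"tx": 0, "ty": 0, "tz": 0.015, "rx": 0, "ry": 0, "rz": 0, "gripper": 1}
    - {"tx": 0, "ty": 0, "tz": 0, "rx": 0, "ry": 0, "rz": 0, "gripper": 1}

```text
time_s: 24.4
ee_pos: [471.9, -28.9, 123.7]
ee_rot: [-179.9, 0.1, 36.0]
force: [0.2, 0.2, -1.0]
gripper_width: 58.5
gripper_force: 20.0
```

Past the nose with no contact force, so I continue down to the hub.

Call:
send_rows:
  motion:
    - {"tx": 0, "ty": 0, "tz": 0.014, "rx": 0, "ry": 0, "rz": 0, "gripper": 1}
    - {"tx": 0, "ty": 0, "tz": 0.014, "rx": 0, "ry": 0, "rz": 0, "gripper": 1}
    - {"tx": 0, "ty": 0, "tz": 0.006, "rx": 0, "ry": 0, "rz": 0, "gripper": 1}
    - {"tx": 0, "ty": 0, "tz": 0.001, "rx": 0, "ry": 0, "rz": 0, "gripper": 1}
    - {"tx": 0, "ty": 0, "tz": 0, "rx": 0, "ry": 0, "rz": 0, "gripper": 1}

```text
time_s: 25.02
ee_pos: [472.6, -28.9, 107.0]
ee_rot: [180.0, -0.0, 36.0]
force: [0.3, 0.1, -1.0]
gripper_width: 58.5
gripper_force: 20.0
```

Call:
send_rows:
  motion:
    - {"tx": 0, "ty": 0, "tz": 0.001, "rx": 0, "ry": 0, "rz": 0, "gripper": 1}
    - {"tx": 0, "ty": 0, "tz": 0, "rx": 0, "ry": 0, "rz": 0, "gripper": 1}

```text
time_s: 25.28
ee_pos: [472.6, -28.9, 106.6]
ee_rot: [180.0, -0.0, 36.0]
force: [-0.3, -0.0, -0.2]
gripper_width: 58.4
gripper_force: 20.0
```

Call:
send_rows:
  motion:
    - {"tx": 0, "ty": 0, "tz": 0.001, "rx": 0, "ry": 0, "rz": 0, "gripper": 1}
    - {"tx": 0, "ty": 0, "tz": 0.001, "rx": 0, "ry": 0, "rz": 0, "gripper": 1}
    - {"tx": 0, "ty": 0, "tz": 0, "rx": 0, "ry": 0, "rz": 0, "gripper": 1}

```text
time_s: 25.65
ee_pos: [472.6, -28.9, 106.3]
ee_rot: [180.0, -0.0, 36.0]
force: [-2.1, -0.6, 7.3]
gripper_width: 59.0
gripper_force: 20.0
```

Call:
send_rows:
  motion:
    - {"tx": 0, "ty": 0, "tz": 0, "rx": 0, "ry": 0, "rz": 0, "gripper": -1}
    - {"tx": 0, "ty": 0, "tz": 0, "rx": 0, "ry": 0, "rz": 0, "gripper": -1}
    - {"tx": 0, "ty": 0, "tz": 0, "rx": 0, "ry": 0, "rz": 0, "gripper": -1}
    - {"tx": 0, "ty": 0, "tz": 0, "rx": 0, "ry": 0, "rz": 0, "gripper": -1}
    - {"tx": 0, "ty": 0, "tz": -0.037, "rx": 0, "ry": 0, "rz": 0, "gripper": -1}
    - {"tx": 0, "ty": 0, "tz": -0.09, "rx": 0, "ry": 0, "rz": 0, "gripper": -1}
    - {"tx": 0, "ty": 0, "tz": -0.09, "rx": 0, "ry": 0, "rz": 0, "gripper": -1}
    - {"tx": 0, "ty": 0, "tz": 0, "rx": 0, "ry": 0, "rz": 0, "gripper": -1}

```text
time_s: 26.65
ee_pos: [474.8, -29.1, 217.4]
ee_rot: [179.7, -0.4, 36.0]
force: [0.3, 0.3, -0.8]
gripper_width: 91.1
gripper_force: 0.0
```

Call:
send_rows:
  motion:
    - {"tx": 0.0668, "ty": -0.0731, "tz": 0, "rx": 0, "ry": 0, "rz": 0, "gripper": -1}
    - {"tx": 0.0668, "ty": -0.0731, "tz": 0, "rx": 0, "ry": 0, "rz": 0, "gripper": -1}
    - {"tx": 0.0668, "ty": -0.0731, "tz": 0, "rx": 0, "ry": 0, "rz": 0, "gripper": -1}
    - {"tx": 0.0668, "ty": -0.0731, "tz": 0, "rx": 0, "ry": 0, "rz": 0, "gripper": -1}
    - {"tx": 0.0668, "ty": -0.0731, "tz": 0, "rx": 0, "ry": 0, "rz": 0, "gripper": -1}
    - {"tx": 0.0668, "ty": -0.0731, "tz": 0, "rx": 0, "ry": 0, "rz": 0, "gripper": -1}
    - {"tx": 0, "ty": 0, "tz": 0, "rx": 0, "ry": 0, "rz": 0, "gripper": -1}
    - {"tx": 0, "ty": 0, "tz": 0, "rx": 0, "ry": 0, "rz": 0, "gripper": -1}
    - {"tx": 0, "ty": 0, "tz": 0, "rx": 0, "ry": 0, "rz": 0, "gripper": -1}
    - {"tx": 0, "ty": 0, "tz": 0, "rx": 0, "ry": 0, "rz": 0, "gripper": -1}

```text
time_s: 27.9
ee_pos: [505.7, 265.2, 214.0]
ee_rot: [180.0, 0.0, 35.9]
force: [0.3, 0.7, 0.3]
gripper_width: 91.1
gripper_force: 0.0
```

```bash
python3 - <<'E'
from h import *
s=env.state(); print(s["ee_pos"],s["ee_rot"],s["time_s"],s["qpos"]);c=shot("wrist"); a=np.radians(36.0)
g=cv2.cvtColor(c["im"],cv2.COLOR_RGB2GRAY); u=px(c,(578.5,319.2,30)).astype(int); print(u,g[u[1],u[0]-60:u[0]+60:4])
for t in(125,150,180): 
  try:
    r=fit(c,(578.5,319.2),30,t,38); d=r[0]-s["ee_pos"][:2]; print(r,d@[np.cos(a),np.sin(a)], d@[np.sin(a),-np.cos(a)])
  except Exception as e: print(e)
k=shot("scene"); q=px(k,(473,-28,90)).astype(int)
save(np.hstack([cv2.resize(c["im"][u[1]-60:u[1]+60,u[0]-60:u[0]+60],(360,360)),cv2.resize(k["im"][q[1]-50:q[1]+50,q[0]-50:q[0]+50],(360,360))]),"n1",1)
E
```

```text
[505.743591   265.19680688 214.0426649 ] [1.79988346e+02 3.86731942e-03 3.59143681e+01] 27.9 [ 2.65243965e+01  1.79559725e+01  9.01537432e+01 -1.27607649e-02
  7.18921988e+01  8.06139943e+01]
[251  92] [167 166 167 167 167 168 168 167 168 254 255 254 117 168 167 168 168 168
 168 234 255 255 196 168 168 167 167 168 167 167]
(array([577.73, 319.76]), 81.7, 206, 0.64) 90.30966847794019 -1.8300009204955288
(array([577.73, 319.76]), 81.7, 206, 0.64) 90.30966847794019 -1.8300009204955288
(array([579.46, 319.03]), 60.6, 180, 0.57) 91.28018464403534 -0.2225500281358137
```

View pics/n1.png

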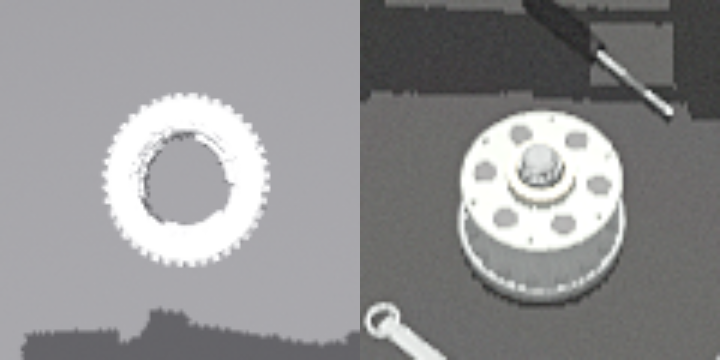

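The wrist crop shows the nut clean and flat. The scene crop shows the platen and washer stacked level on the spindle.

Call:
send_rows:
  motion:
    - {"tx": 0.0908, "ty": 0.001, "tz": 0, "rx": 0, "ry": 0, "rz": 0, "gripper": -1}
    - {"tx": 0.0908, "ty": 0.001, "tz": 0, "rx": 0, "ry": 0, "rz": 0, "gripper": -1}
    - {"tx": 0, "ty": 0, "tz": 0.03, "rx": 0, "ry": 0, "rz": -0.343, "gripper": -1}
    - {"tx": 0, "ty": 0, "tz": 0.03, "rx": 0, "ry": 0, "rz": -0.343, "gripper": -1}
    - {"tx": 0, "ty": 0, "tz": 0.03, "rx": 0, "ry": 0, "rz": -0.343, "gripper": -1}
    - {"tx": 0, "ty": 0, "tz": 0.03, "rx": 0, "ry": 0, "rz": -0.343, "gripper": -1}
    - {"tx": 0, "ty": 0, "tz": 0.03, "rx": 0, "ry": 0, "rz": -0.343, "gripper": -1}
    - {"tx": 0, "ty": 0, "tz": 0.03, "rx": 0, "ry": 0, "rz": -0.343, "gripper": -1}
    - {"tx": 0, "ty": 0, "tz": 0.03, "rx": 0, "ry": 0, "rz": -0.343, "gripper": -1}
    - {"tx": 0, "ty": 0, "tz": 0.03, "rx": 0, "ry": 0, "rz": -0.343, "gripper": -1}
    - {"tx": 0, "ty": 0, "tz": 0.02, "rx": 0, "ry": 0, "rz": -0.343, "gripper": -1}
    - {"tx": 0, "ty": 0, "tz": 0.02, "rx": 0, "ry": 0, "rz": -0.343, "gripper": -1}

```text
time_s: 29.5
ee_pos: [579.9, 318.4, 73.6]
ee_rot: [-180.0, 0.0, 139.2]
force: [-1.1, 0.4, 0.3]
gripper_width: 91.5
gripper_force: 0.0
```

Call:
send_rows:
  motion:
    - {"tx": 0, "ty": 0, "tz": 0, "rx": 0, "ry": 0, "rz": -0.343, "gripper": -1}
    - {"tx": 0, "ty": 0, "tz": 0, "rx": 0, "ry": 0, "rz": -0.343, "gripper": -1}
    - {"tx": 0, "ty": 0, "tz": 0, "rx": 0, "ry": 0, "rz": -0.343, "gripper": -1}
    - {"tx": 0, "ty": 0, "tz": 0, "rx": 0, "ry": 0, "rz": -0.343, "gripper": -1}
    - {"tx": 0, "ty": 0, "tz": 0, "rx": 0, "ry": 0, "rz": -0.343, "gripper": -1}
    - {"tx": 0, "ty": 0, "tz": 0, "rx": 0, "ry": 0, "rz": -0.343, "gripper": -1}
    - {"tx": 0, "ty": 0, "tz": 0, "rx": 0, "ry": 0, "rz": -0.343, "gripper": -1}
    - {"tx": 0, "ty": 0, "tz": 0.06, "rx": 0, "ry": 0, "rz": 0, "gripper": -1}
    - {"tx": 0, "ty": 0, "tz": 0.06, "rx": 0, "ry": 0, "rz": 0, "gripper": -1}
    - {"tx": 0, "ty": 0, "tz": 0.014, "rx": 0, "ry": 0, "rz": 0, "gripper": -1}
    - {"tx": 0, "ty": 0, "tz": 0, "rx": 0, "ry": 0, "rz": 0, "gripper": -1}
    - {"tx": 0, "ty": 0, "tz": 0, "rx": 0, "ry": 0, "rz": 0, "gripper": -1}

```text
time_s: 31.0
ee_pos: [580.8, 319.2, 8.3]
ee_rot: [-180.0, 0.1, -149.1]
force: [-0.1, -0.2, -0.0]
gripper_width: 91.2
gripper_force: 0.0
```

Call:
send_rows:
  motion:
    - {"tx": 0, "ty": 0, "tz": 0.006, "rx": 0, "ry": 0, "rz": 0, "gripper": -1}
    - {"tx": 0, "ty": 0, "tz": 0, "rx": 0, "ry": 0, "rz": 0, "gripper": 1}
    - {"tx": 0, "ty": 0, "tz": 0, "rx": 0, "ry": 0, "rz": 0, "gripper": 1}
    - {"tx": 0, "ty": 0, "tz": 0, "rx": 0, "ry": 0, "rz": 0, "gripper": 1}
    - {"tx": 0, "ty": 0, "tz": 0, "rx": 0, "ry": 0, "rz": 0, "gripper": 1}
    - {"tx": 0, "ty": 0, "tz": 0, "rx": 0, "ry": 0, "rz": 0, "gripper": 1}
  grip_force: 40

```text
time_s: 31.75
ee_pos: [579.9, 318.8, 4.0]
ee_rot: [-180.0, 0.0, -149.1]
force: [0.5, 0.2, 0.6]
gripper_width: 59.1
gripper_force: 40.0
```

Call:
send_rows:
  motion:
    - {"tx": 0, "ty": 0, "tz": -0.03, "rx": 0, "ry": 0, "rz": 0, "gripper": 1}
    - {"tx": 0, "ty": 0, "tz": -0.09, "rx": 0, "ry": 0, "rz": 0, "gripper": 1}
    - {"tx": 0, "ty": 0, "tz": -0.1, "rx": 0, "ry": 0, "rz": 0, "gripper": 1}
    - {"tx": 0, "ty": 0, "tz": -0.09, "rx": 0, "ry": 0, "rz": 0, "gripper": 1}
    - {"tx": 0, "ty": 0, "tz": -0.01, "rx": 0, "ry": 0, "rz": 0, "gripper": 1}
    - {"tx": 0, "ty": 0, "tz": 0, "rx": 0, "ry": 0, "rz": 0, "gripper": 1}

```text
time_s: 32.5
ee_pos: [578.9, 318.4, 162.9]
ee_rot: [180.0, -0.1, -149.1]
force: [0.2, 0.2, -4.9]
gripper_width: 59.2
gripper_force: 40.0
```

```bash
python3 - <<'E'
from h import *
s=env.state();c=shot("wrist"); p=s["ee_pos"]
print(p,s["ee_rot"],s["gripper_width"],s["time_s"],s["qpos"])
zt=p[2]+26
M=R.from_euler('xyz',s["ee_rot"],degrees=True).as_matrix(); X=M[:2,0];Y=M[:2,1]
g=c["im"].min(2); u0=px(c,(*p[:2],zt)); print(u0)
np.save("w6",c["im"])
for v in range(210,345,8):
    u=np.where(g[v,150:350]>150)[0]+150
    if len(u):
        A=onz(c,u[0],v,zt)[:2]-p[:2];B=onz(c,u[-1],v,zt)[:2]-p[:2]; print(v,u[0],u[-1],np.round([A@X,A@Y,B@X,B@Y],1),len(u))
E
```

```text
[578.91951702 318.41058096 162.93181853] [ 1.79996898e+02 -1.19013654e-01 -1.49072686e+02] 59.202612307959456 32.5 [ 2.78155525e+01  2.79416974e+01  8.17917142e+01 -3.57029685e-03
  7.03855950e+01 -9.31105563e+01]
[251.06409654 262.07347389]
210 150 349 [ 29.3 -51.2  29.4  49.5] 200
218 150 345 [ 24.9 -51.6  25.   47.9] 156
226 150 349 [ 20.5 -52.   20.6  50.4] 144
234 150 345 [ 16.1 -52.4  16.2  48.7] 138
242 150 349 [ 11.5 -52.9  11.6  51.2] 135
250 151 349 [  6.9 -52.8   7.   51.7] 115
258 198 306 [  2.3 -28.1   2.4  29.1] 108
266 199 305 [ -2.5 -27.9  -2.4  28.9] 107
274 184 309 [ -7.4 -36.2  -7.3  31.3] 106
282 150 349 [-12.5 -55.3 -12.4  53.6] 200
290 150 349 [-17.6 -55.8 -17.5  54.1] 200
298 196 309 [-22.5 -30.6 -22.5  32.2] 114
306 193 311 [-27.8 -32.6 -27.7  33.6] 119
314 191 313 [-33.2 -34.  -33.1  35.1] 123
322 189 316 [-38.7 -35.5 -38.7  37.2] 128
```

Call:
send_rows:
  motion:
    - {"tx": 0.067, "ty": -0.0605, "tz": 0, "rx": 0, "ry": 0, "rz": 0, "gripper": 1}
    - {"tx": 0.083, "ty": -0.075, "tz": 0, "rx": 0, "ry": 0, "rz": 0, "gripper": 1}
    - {"tx": 0.083, "ty": -0.075, "tz": 0, "rx": 0, "ry": 0, "rz": 0, "gripper": 1}
    - {"tx": 0.083, "ty": -0.075, "tz": 0, "rx": 0, "ry": 0, "rz": 0, "gripper": 1}
    - {"tx": 0.083, "ty": -0.075, "tz": 0, "rx": 0, "ry": 0, "rz": 0, "gripper": 1}
    - {"tx": 0.08, "ty": -0.072, "tz": 0, "rx": 0, "ry": 0, "rz": 0, "gripper": 1}
    - {"tx": 0.06, "ty": -0.0543, "tz": 0, "rx": 0, "ry": 0, "rz": 0, "gripper": 1}
    - {"tx": 0, "ty": 0, "tz": 0.02, "rx": 0, "ry": 0, "rz": 0, "gripper": 1}
    - {"tx": 0, "ty": 0, "tz": 0.02, "rx": 0, "ry": 0, "rz": 0, "gripper": 1}
    - {"tx": 0, "ty": 0, "tz": 0, "rx": 0, "ry": 0, "rz": 0, "gripper": 1}
    - {"tx": 0, "ty": 0, "tz": 0, "rx": 0, "ry": 0, "rz": 0, "gripper": 1}

```text
time_s: 33.92
ee_pos: [473.9, -27.6, 143.6]
ee_rot: [180.0, -0.0, -149.0]
force: [-0.8, -0.3, -3.7]
gripper_width: 59.0
gripper_force: 40.0
```

Call:
send_rows:
  motion:
    - {"tx": 0, "ty": 0, "tz": 0.014, "rx": 0, "ry": 0, "rz": 0, "gripper": 1}
    - {"tx": 0, "ty": 0, "tz": 0.012, "rx": 0, "ry": 0, "rz": 0, "gripper": 1}
    - {"tx": 0, "ty": 0, "tz": 0, "rx": 0, "ry": 0, "rz": 0, "gripper": 1}

```text
time_s: 34.3
ee_pos: [473.2, -28.3, 130.3]
ee_rot: [180.0, -0.1, -149.1]
force: [-0.1, 0.8, -3.0]
gripper_width: 59.6
gripper_force: 40.0
```

Call:
send_rows:
  motion:
    - {"tx": 0, "ty": 0, "tz": 0.003, "rx": 0, "ry": 0, "rz": 0, "gripper": 1}
    - {"tx": 0, "ty": 0, "tz": 0.003, "rx": 0, "ry": 0, "rz": 0, "gripper": 1}
    - {"tx": 0, "ty": 0, "tz": 0, "rx": 0, "ry": 0, "rz": 0, "gripper": 1}

```text
time_s: 34.67
ee_pos: [473.5, -28.6, 127.9]
ee_rot: [-180.0, -0.0, -149.1]
force: [0.6, -1.4, -4.7]
gripper_width: 59.0
gripper_force: 40.0
```

Call:
send_rows:
  motion:
    - {"tx": 0, "ty": 0, "tz": 0.002, "rx": 0, "ry": 0, "rz": 0, "gripper": 1}
    - {"tx": 0, "ty": 0, "tz": 0.002, "rx": 0, "ry": 0, "rz": 0, "gripper": 1}
    - {"tx": 0, "ty": 0, "tz": 0, "rx": 0, "ry": 0, "rz": 0, "gripper": 1}

```text
time_s: 35.05
ee_pos: [473.4, -28.5, 125.8]
ee_rot: [180.0, -0.0, -149.1]
force: [-1.2, -0.4, -4.6]
gripper_width: 59.2
gripper_force: 40.0
```

Call:
send_rows:
  motion:
    - {"tx": 0, "ty": 0, "tz": 0.002, "rx": 0, "ry": 0, "rz": 0, "gripper": 1}
    - {"tx": 0, "ty": 0, "tz": 0.001, "rx": 0, "ry": 0, "rz": 0, "gripper": 1}
    - {"tx": 0, "ty": 0, "tz": 0, "rx": 0, "ry": 0, "rz": 0, "gripper": 1}

```text
time_s: 35.42
ee_pos: [473.5, -28.5, 124.3]
ee_rot: [180.0, -0.0, -149.1]
force: [-1.0, -0.9, -2.9]
gripper_width: 58.8
gripper_force: 40.0
```

Call:
send_rows:
  motion:
    - {"tx": 0, "ty": 0, "tz": 0.002, "rx": 0, "ry": 0, "rz": 0, "gripper": 1}
    - {"tx": 0, "ty": 0, "tz": 0.001, "rx": 0, "ry": 0, "rz": 0, "gripper": 1}
    - {"tx": 0, "ty": 0, "tz": 0, "rx": 0, "ry": 0, "rz": 0, "gripper": 1}

```text
time_s: 35.8
ee_pos: [473.5, -28.5, 122.8]
ee_rot: [180.0, -0.0, -149.1]
force: [-1.4, -0.6, -3.6]
gripper_width: 59.0
gripper_force: 40.0
```

Call:
send_rows:
  motion:
    - {"tx": 0, "ty": 0, "tz": 0.001, "rx": 0, "ry": 0, "rz": 0, "gripper": 1}
    - {"tx": 0, "ty": 0, "tz": 0.001, "rx": 0, "ry": 0, "rz": 0, "gripper": 1}
    - {"tx": 0, "ty": 0, "tz": 0, "rx": 0, "ry": 0, "rz": 0, "gripper": 1}

```text
time_s: 36.17
ee_pos: [473.7, -28.5, 122.3]
ee_rot: [-180.0, -0.0, -149.1]
force: [-3.5, -2.3, 3.0]
gripper_width: 59.4
gripper_force: 40.0
```

Call:
send_rows:
  motion:
    - {"tx": 0, "ty": 0, "tz": 0.001, "rx": 0, "ry": 0, "rz": 0, "gripper": 1}
    - {"tx": 0, "ty": 0, "tz": 0.001, "rx": 0, "ry": 0, "rz": 0, "gripper": 1}
    - {"tx": 0, "ty": 0, "tz": 0, "rx": 0, "ry": 0, "rz": 0, "gripper": 1}

```text
time_s: 36.55
ee_pos: [473.7, -28.5, 122.2]
ee_rot: [-180.0, 0.0, -149.1]
force: [-6.3, -0.3, 9.2]
gripper_width: 59.0
gripper_force: 40.0
```

Call:
send_rows:
  motion:
    - {"tx": 0.0005, "ty": 0, "tz": 0.0013, "rx": 0, "ry": 0, "rz": 0.2, "gripper": 1}
    - {"tx": 0, "ty": 0, "tz": 0.0013, "rx": 0, "ry": 0, "rz": 0.3, "gripper": 1}
    - {"tx": 0, "ty": 0, "tz": 0.0013, "rx": 0, "ry": 0, "rz": 0.3, "gripper": 1}
    - {"tx": 0, "ty": 0, "tz": 0, "rx": 0, "ry": 0, "rz": 0, "gripper": 1}

```text
time_s: 37.05
ee_pos: [473.8, -29.0, 120.5]
ee_rot: [-179.9, 0.1, -173.1]
force: [-5.4, -2.1, 10.8]
gripper_width: 59.4
gripper_force: 40.0
```

```bash
python3 -c "
from h import *
s=env.state();print({k:np.round(s[k],2) for k in('ee_pos','ee_rot','force','torque','qpos','gripper_width')})"
```

```text
{'ee_pos': array([473.85, -29.02, 120.46]), 'ee_rot': array([-1.7994e+02,  8.0000e-02, -1.7313e+02]), 'force': array([-5.45, -2.05, 10.81]), 'torque': array([-0.44,  1.06, -0.14]), 'qpos': array([-4.8600e+00,  1.4220e+01,  1.1043e+02, -6.0000e-02,  5.5260e+01,
       -1.0170e+02]), 'gripper_width': np.float64(59.44)}
```

Call:
send_rows:
  motion:
    - {"tx": 0.0006, "ty": 0, "tz": 0.0012, "rx": 0, "ry": 0, "rz": 0.3, "gripper": 1}
    - {"tx": 0, "ty": 0, "tz": 0.0012, "rx": 0, "ry": 0, "rz": 0.3, "gripper": 1}
    - {"tx": 0, "ty": 0, "tz": 0.0012, "rx": 0, "ry": 0, "rz": 0.3, "gripper": 1}
    - {"tx": 0, "ty": 0, "tz": 0.0012, "rx": 0, "ry": 0, "rz": 0.3, "gripper": 1}
    - {"tx": 0, "ty": 0, "tz": 0.0012, "rx": 0, "ry": 0, "rz": 0.3, "gripper": 1}
    - {"tx": 0, "ty": 0, "tz": 0.0012, "rx": 0, "ry": 0, "rz": 0.3, "gripper": 1}
    - {"tx": 0, "ty": 0, "tz": 0, "rx": 0, "ry": 0, "rz": 0, "gripper": 1}

```text
time_s: 37.92
ee_pos: [473.9, -28.7, 116.9]
ee_rot: [179.9, 0.1, 132.8]
force: [-3.9, -1.4, 11.5]
gripper_width: 59.1
gripper_force: 40.0
```

```bash
python3 -c "
from h import *
s=env.state();print({k:np.round(s[k],2) for k in('ee_pos','ee_rot','force','torque','qpos','gripper_width')})"
```

```text
{'ee_pos': array([473.94, -28.66, 116.94]), 'ee_rot': array([1.7991e+02, 9.0000e-02, 1.3284e+02]), 'force': array([-3.9 , -1.44, 11.55]), 'torque': array([-0.26,  0.95, -0.19]), 'qpos': array([-4.8500e+00,  1.4440e+01,  1.1073e+02,  1.0000e-02,  5.4700e+01,
       -4.7700e+01]), 'gripper_width': np.float64(59.06)}
```

Call:
send_rows:
  motion:
    - {"tx": 0, "ty": 0, "tz": 0.001, "rx": 0, "ry": 0, "rz": 0.25, "gripper": 1}
    - {"tx": 0, "ty": 0, "tz": 0.001, "rx": 0, "ry": 0, "rz": 0.25, "gripper": 1}
    - {"tx": 0, "ty": 0, "tz": 0, "rx": 0, "ry": 0, "rz": 0.25, "gripper": 1}
    - {"tx": 0, "ty": 0, "tz": 0, "rx": 0, "ry": 0, "rz": 0.25, "gripper": 1}
    - {"tx": 0, "ty": 0, "tz": 0, "rx": 0, "ry": 0, "rz": 0, "gripper": 1}
  grip_force: 60

```text
time_s: 38.55
ee_pos: [474.4, -28.4, 115.9]
ee_rot: [179.8, 0.0, 102.9]
force: [-3.0, -0.5, 8.4]
gripper_width: 58.9
gripper_force: 60.0
```

```bash
python3 -c "
from h import *
s=env.state();print({k:np.round(s[k],2) for k in('ee_pos','ee_rot','force','torque','qpos','gripper_width')})"
```

```text
{'ee_pos': array([474.42, -28.4 , 115.88]), 'ee_rot': array([1.7981e+02, 2.0000e-02, 1.0286e+02]), 'force': array([-2.98, -0.47,  8.35]), 'torque': array([-0.13,  0.79, -0.03]), 'qpos': array([-4.840e+00,  1.452e+01,  1.108e+02,  4.000e-02,  5.449e+01,
       -1.773e+01]), 'gripper_width': np.float64(58.91)}
```

Call:
send_rows:
  motion:
    - {"tx": 0, "ty": 0, "tz": 0, "rx": 0, "ry": 0, "rz": 0.2, "gripper": 1}
    - {"tx": 0, "ty": 0, "tz": 0, "rx": 0, "ry": 0, "rz": 0.2, "gripper": 1}
    - {"tx": 0, "ty": 0, "tz": 0, "rx": 0, "ry": 0, "rz": 0, "gripper": 1}

```text
time_s: 38.92
ee_pos: [474.0, -28.5, 115.8]
ee_rot: [179.9, -0.0, 90.9]
force: [-4.1, -0.3, 10.0]
gripper_width: 59.2
gripper_force: 60.0
```

```bash
python3 -c "
from h import *
s=env.state();print({k:np.round(s[k],2) for k in('ee_pos','ee_rot','force','torque','qpos','gripper_width')})"
```

```text
{'ee_pos': array([473.99, -28.53, 115.83]), 'ee_rot': array([179.87,  -0.  ,  90.87]), 'force': array([-4.1 , -0.26, 10.03]), 'torque': array([-0.26,  0.99, -0.33]), 'qpos': array([-4.8400e+00,  1.4520e+01,  1.1082e+02,  2.0000e-02,  5.4540e+01,
       -5.7200e+00]), 'gripper_width': np.float64(59.21)}
```

Call:
send_rows:
  motion:
    - {"tx": 0, "ty": 0, "tz": 0, "rx": 0, "ry": 0, "rz": 0.2, "gripper": 1}
    - {"tx": 0, "ty": 0, "tz": 0, "rx": 0, "ry": 0, "rz": 0.2, "gripper": 1}
    - {"tx": 0, "ty": 0, "tz": 0, "rx": 0, "ry": 0, "rz": 0, "gripper": 1}

```text
time_s: 39.3
ee_pos: [473.6, -29.2, 115.7]
ee_rot: [179.9, 0.1, 79.2]
force: [-5.2, -2.4, 9.7]
gripper_width: 59.3
gripper_force: 60.0
```

```bash
python3 -c "
from h import *
s=env.state();print({k:np.round(s[k],2) for k in('ee_pos','ee_rot','force','torque','effort','qpos','gripper_width')})"
```

```text
{'ee_pos': array([473.64, -29.21, 115.71]), 'ee_rot': array([1.7989e+02, 1.3000e-01, 7.9200e+01]), 'force': array([-5.19, -2.43,  9.7 ]), 'torque': array([-0.5 ,  1.01,  1.05]), 'effort': array([  0.55, -29.74, -19.4 ,   1.52,  -1.71,   1.13]), 'qpos': array([ -4.82,  14.52, 110.84,  -0.17,  54.55,   6.08]), 'gripper_width': np.float64(59.34)}
```

The turning torque has risen to about 1.05 N m, so the nut is tight. I let go and lift clear.

Call:
send_rows:
  motion:
    - {"tx": 0, "ty": 0, "tz": 0, "rx": 0, "ry": 0, "rz": 0.06, "gripper": 1}
    - {"tx": 0, "ty": 0, "tz": 0, "rx": 0, "ry": 0, "rz": 0, "gripper": 1}
    - {"tx": 0, "ty": 0, "tz": 0, "rx": 0, "ry": 0, "rz": 0, "gripper": 1}
    - {"tx": 0, "ty": 0, "tz": 0, "rx": 0, "ry": 0, "rz": 0, "gripper": -1}
    - {"tx": 0, "ty": 0, "tz": 0, "rx": 0, "ry": 0, "rz": 0, "gripper": -1}
    - {"tx": 0, "ty": 0, "tz": 0, "rx": 0, "ry": 0, "rz": 0, "gripper": -1}
    - {"tx": 0, "ty": 0, "tz": 0, "rx": 0, "ry": 0, "rz": 0, "gripper": -1}
    - {"tx": 0, "ty": 0, "tz": -0.03, "rx": 0, "ry": 0, "rz": 0, "gripper": -1}
    - {"tx": 0, "ty": 0, "tz": -0.08, "rx": 0, "ry": 0, "rz": 0, "gripper": -1}
    - {"tx": -0.1, "ty": 0, "tz": -0.06, "rx": 0, "ry": 0, "rz": 0, "gripper": -1}
    - {"tx": -0.1, "ty": 0, "tz": 0, "rx": 0, "ry": 0, "rz": 0, "gripper": -1}
    - {"tx": 0, "ty": 0, "tz": 0, "rx": 0, "ry": 0, "rz": 0, "gripper": -1}

```text
time_s: 40.8
ee_pos: [450.5, -128.4, 199.7]
ee_rot: [179.9, 0.0, 76.9]
force: [0.6, -0.3, -0.7]
gripper_width: 91.3
gripper_force: 0.0
```

```bash
python3 - <<'E'
from h import *
print(env.state()["time_s"])
c=shot("wrist"); k=shot("scene"); q=px(k,(473,-28,100)).astype(int)
save(np.hstack([c["im"][:260,60:450],cv2.resize(k["im"][q[1]-45:q[1]+45,q[0]-45:q[0]+45],(260,260))]),"f",1.2)
r=fit(c,(473.5,-28.5),142,170,70); print(r)
E
```

```text
40.8
(array([473.17, -30.57]), 92.5, 448, 2.9)
```

View pics/f.png

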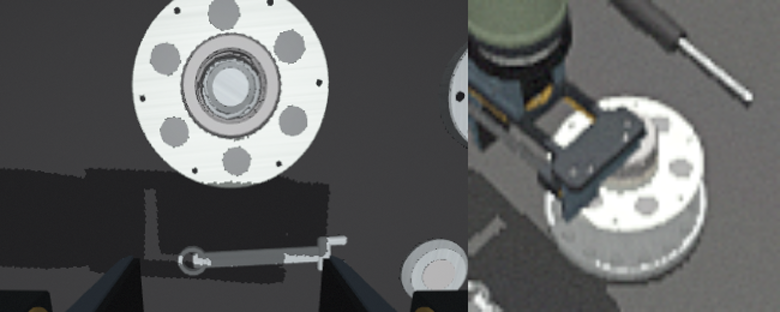

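The final picture shows the nut level and centred on the washer and platen at about (231,86). The gripper is clear, so I hand in.

```bash
python3 -c "
from workcell import env
print(env.job_done())"
```

```text
the job is handed in; nothing more can be done
None
```

The bush, platen, washer and nut are stacked on the spindle in that order, the nut is turned tight (about 1 N m at the wrist), and the job was handed in at about 41 s with no verdict returned.

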